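# Sort printed housings and set the bench magnifier for a recheck

## Robot

A 6-joint arm with a two-finger parallel gripper is mounted at the origin on the work surface. World frame = base frame: x ahead of the robot, y to its left, z up, the work surface at z = 0. Lengths are in m, angles in rad, forces in N, time in s.
With the tool pointing down it reaches from about 0.375 to 0.9 m from the base axis. Payload 3.1 kg.
Tool frame: the origin (TCP) lies midway between the tips of the shut fingers; the grasp point (between the pads) lies 19 mm behind it; z points along the fingers, y is the line along which they close (so a half turn about z gives the same grasp; the last joint's range is limited). The gripper opens to 87 mm and grips with 3 to 60 N. Pads are 19 mm wide; open, the fingers measure 117 mm over their backs; the gripper's body (75 mm by 190 mm) begins 51 mm behind the grasp point.
Start: joints at [0.936, 0.527, 1.433, -0, 1.181, -0.178], TCP at [0.275, 0.561, 0.223] pointing down, gripper open.
Joint ranges: [-3.08, 3.08], [-0.75, 2.2], [0.22, 2.44], [-1.43, 4.57], [0, 2.65], [-2.85, 2.85]. Speed limits (rad/s): [2.79, 2.79, 3.14, 3.14, 3.14, 3.14].

## Interface

Orientations are given as a unit quaternion [x, y, z, w].
In Python, from rig import robot gives the robot as it stands. The module is installed in compiled form; this text tells all that it offers.
- The arm moves only by the tool play_rows, never from a script. Its arguments are lists of equal length, an entry for each row: "gripper": the closure, from -1 (fully open) to 1 (shut); "delta_pos": the shift along the tool's x, y, z in cm, a list of three; "turn": the turn, a rotation vector about the tool's x, y, z in rad, a list of three. A call has 1 to 12 rows; each row is the pose to reach, as a shift and turn from the pose commanded when the call began, along the tool's axes at that moment; what a row does not reach only later rows make up. A row lasts 1/8 s, in which the tool goes at most 62.5 mm and 10.7 degrees, less where a joint would pass 70% of its speed; a pose out of reach is approached as far as the arm can. A call with a gripper value outside its range is refused whole. The fingers move at their own pace and stop on an object; "squeeze" is the grip in N (left out, the last holds). Time passes only in rows, so rows that repeat a pose let the fingers close. It gives the time, the measured TCP pose, the force, the opening and the grip force at its end, in the units of the state.
- robot.get_obs(): the state, without advancing time (a new reading comes with each control period).
- robot.camera(name): name is "side" or "top"; returns a dict with "color" (480x640x3 uint8, red, green, blue), "vfov" (degrees; the focal length in pixels is half the picture's height over the tangent of half this angle, whatever the lens; pixels are square), "cx", "cy" (the principal point, pixels), "k1" (the pictures are not rectified: a ray, as slopes to the right and down, at radius r is drawn at 1 + k1 r^2 times it, then the intrinsics apply), "R" (3x3) and "t" (3): a world point X has camera coordinates R X + t. Camera axes: x right, y down, z forward; pixel columns grow to the right and rows downward; lengths in m; the calibration is good to about 2 mm. A picture is of the moment at which its call begins. There is no depth.
- robot.hand_in(): hands the job in; it is judged then, once.
The state is a dict: "time": time; "q": joint angles; "joint_velocities": joint speeds; "joint_torque": joint torques, N m; "position": TCP position; "tool_rot": TCP orientation; "ft_force": force on the tool from outside, world axes, zero at the start; "moment": the same for the moment, N m; "grip_width": finger opening in m; "grip_force": force on a finger pad.
Only numpy, scipy, OpenCV 4.12 (cv2) and the standard library are available. Lean on these libraries where they do the work, as an engineer would, in place of code of your own. Each camera call takes 0.05 s, during which the arm holds its last target. There are 200 camera calls.

## Task

First clear the bench of all the white housings by their coloured band: green ones go into the open drawer, red ones into the red tray, each lying on the floor there and not on another, and the yellow one goes in the middle of the blue mat. Then push the drawer gently fully home. Finally, for the recheck, swing the magnifier round until its lens is centred over the mat and tilt its head 30 degrees from level with the handle end down; leave the loudspeaker, can and screwdriver alone.

Things in the scene. Friction and masses are not known exactly. Their poses are not given: they have to be found in the camera images.
- green_a: loose white 3D-printed housing, 60 x 44 x 34 mm (its own x, y, z), 60-120 g, with one 16 mm wide green band round its middle (round the 60 mm axis); origin at the centre of the block, x along the 60 mm side. It starts flat (34 mm high) on the bench. It may be absent.
- green_b: loose white 3D-printed housing, 60 x 44 x 34 mm (its own x, y, z), 60-120 g, with one 16 mm wide green band round its middle (round the 60 mm axis); origin at the centre of the block, x along the 60 mm side. It starts flat (34 mm high) on the bench. It may be absent.
- green_c: loose white 3D-printed housing, 60 x 44 x 34 mm (its own x, y, z), 60-120 g, with one 16 mm wide green band round its middle (round the 60 mm axis); origin at the centre of the block, x along the 60 mm side. It starts flat (34 mm high) on the bench. It may be absent.
- red_a: loose white 3D-printed housing, 60 x 44 x 34 mm (its own x, y, z), 60-120 g, with one 16 mm wide red band round its middle (round the 60 mm axis); origin at the centre of the block, x along the 60 mm side. It starts flat (34 mm high) on the bench. It may be absent.
- red_b: loose white 3D-printed housing, 60 x 44 x 34 mm (its own x, y, z), 60-120 g, with one 16 mm wide red band round its middle (round the 60 mm axis); origin at the centre of the block, x along the 60 mm side. It starts flat (34 mm high) on the bench. It may be absent.
- yellow: loose white 3D-printed housing, 60 x 44 x 34 mm (its own x, y, z), 60-120 g, with one 16 mm wide yellow band round its middle (round the 60 mm axis); origin at the centre of the block, x along the 60 mm side. It starts flat (34 mm high) on the bench. Always present: the one to be rechecked.
- drawer (a joint): kit drawer with an orange front, in a low fixed black cabinet (230 deep, 300 wide, 85 mm high, on the bench; only the drawer opens). Value = how far it is pulled out, m: 0 fully home, against its stop; 0.17 at most. Slides with about 1.5 N friction and stays where left; it opens along the -x axis of drawer_floor.
- drawer_floor (a point): centre of the drawer floor (12 mm above the bench), moves with it; x into the cabinet, y along the front, z up. Inside 200 (x) by 250 mm (y), walls 43 mm high. Front panel: outer face at x = -112 mm, 12 thick, 286 wide, top 54 mm above this floor; a black lip 80 wide juts 18 mm out, 12 to 24 mm above this floor. As much of the inside shows as the drawer is open; cabinet top 73 mm above.
- tray_floor (a point): centre of the inner floor of the fixed red reject tray (5 mm above the bench). Inside 200 (x) by 116 mm (y), walls 5 mm thick and 30 mm above the floor.
- mag_base: fixed foot of the bench magnifier: dark disc of 130 mm diameter, 16 mm thick, on the bench, with a 22 mm steel post standing on it; origin under the post, on the bench, z up. A collar at the post's top (204 to 238 mm above the bench) swivels about the post and carries a short white arm.
- swivel (a joint): swivel of the magnifier arm about the post, rad, range -1.7 to 1.7. At 0 the arm points along the -x axis of mag_base; it grows anticlockwise seen from above (towards that body's -y). Stiff: 0.3 N m friction, stays where left.
- tilt (a joint): tilt of the magnifier head at the arm's end, rad: 0 = lens level, positive = handle end lowered (0.524 = 30 degrees), range -0.6 to 1.2. The hinge is horizontal, square to the arm, 70 mm from the post axis and 222 mm above the bench. Stiff: about 0.45 N m friction, stays where left.
- lens (a point): centre of the glass lens in its white ring (126 mm diameter, 14 mm thick), 70 mm from the tilt hinge; x runs back along the head towards the hinge.
- handle (a point): point to grip on the black round handle bar (14 mm diameter) which juts straight out from the ring, away from the hinge; 160 mm from the tilt hinge, the bar running from 133 to 182 mm from it, in the lens plane. x runs back along the bar towards the hinge.
- mat: fixed round blue inspection mat with a thin white circle, 84 mm diameter, 2 mm thick, on the bench before the magnifier foot; origin at its centre, on the bench.
- speaker: bystander: black loudspeaker box 90 x 90 x 140 mm, origin at the centre of its underside
- spray: bystander: can with a yellow label, 52 mm diameter, 150 mm high, origin at the centre of its underside
- driver: bystander: orange-handled screwdriver lying on the bench

How it is judged:
By the outcome, as a careful person would: the job done as asked, in the order asked, and still so for the second after the job is handed in, with the robot touching nothing.
Of green_a, green_b, green_c, red_a, red_b only 4 to 5 are there at a start; the rules pass over those that are not, and their reading is None.
At some moment in a run one of green_a, green_b, green_c, red_a, red_b may be knocked a few centimetres aside while the robot is not near it.
Once in a run the grip may slacken for a moment while it holds something.
It also fails if it takes over 208 s, if anything falls off the work surface, if the arm or the gripper's body presses on something with over 40 N, if the wrist force passes 120 N, or if a joint passes its speed limit or range.

## Working session

There is one attempt and no reset: what is moved stays moved. The work goes in short steps, Python scripts to look and compute and a tool call to move; the robot and the scene stay as the last step left them, time stands still between calls to the robot, and variables do not carry over. Pictures are saved under pics/ and viewed, at most 15 in all, crops included, and the job is handed in when it is done.

Besides the shell and the picture viewer there is one more tool, called after "Call:" as a command line: name --argument value ..., lists and objects as JSON in quotes. play_rows: Moves the arm, as the interface text tells. Its arguments: {"type":"object","properties":{"gripper":{"type":"array","items":{"type":"number"}},"delta_pos":{"type":"array","items":{"type":"array","items":{"type":"number"}}},"turn":{"type":"array","items":{"type":"array","items":{"type":"number"}}},"squeeze":{"type":"number"}},"required":["gripper","delta_pos","turn"]}

```bash
mkdir -p pics
cat > h.py <<'E'
import numpy as np, cv2
from rig import robot
from scipy.spatial.transform import Rotation as Ro
def cam(n):
    c=robot.camera(n); c['f']=240/np.tan(np.radians(c['vfov'])/2); return c
def save(c,name,crop=None,s=1):
    im=cv2.cvtColor(c['color'],cv2.COLOR_RGB2BGR)
    if crop: x0,y0,x1,y1=crop; im=im[y0:y1,x0:x1]
    if s!=1: im=cv2.resize(im,None,fx=s,fy=s,interpolation=cv2.INTER_CUBIC)
    cv2.imwrite('pics/'+name,im)
def K(c): return np.array([[c['f'],0,c['cx']],[0,c['f'],c['cy']],[0,0,1.]])
def ray(c,uv):
    p=cv2.undistortPoints(np.array(uv,float).reshape(-1,1,2),K(c),np.array([c['k1'],0,0,0,0.])).reshape(-1,2)
    R=np.array(c['R']);t=np.array(c['t'])
    return -R.T@t,(np.c_[p,np.ones(len(p))])@R
def onz(c,uv,z):
    o,d=ray(c,uv); return o+d*((z-o[2])/d[:,2])[:,None]
def proj(c,X):
    r,_=cv2.Rodrigues(np.array(c['R'],float))
    return cv2.projectPoints(np.array(X,float).reshape(-1,1,3),r,np.array(c['t'],float),K(c),np.array([c['k1'],0,0,0,0.]))[0].reshape(-1,2)
def tri(c1,u1,c2,u2):
    o1,d1=ray(c1,[u1]);o2,d2=ray(c2,[u2]);A=np.c_[d1[0],-d2[0]]
    s=np.linalg.lstsq(A,o2-o1,rcond=None)[0];p,q=o1+s[0]*d1[0],o2+s[1]*d2[0]
    return (p+q)/2,np.linalg.norm(p-q)
def st():
    o=robot.get_obs()
    print('t',round(o['time'],2),'p',np.round(o['position'],4),'q',np.round(o['q'],3),'R',np.round(Ro.from_quat(o['tool_rot']).as_matrix(),3).tolist(),'F',np.round(o['ft_force'],1),'w',round(o['grip_width'],4),'gf',round(o['grip_force'],1))
    return o
E
python3 - <<'E'
from h import *
o=st()
for n in('top','side'):
    c=cam(n);save(c,n+'0.png');print(n,c['f'],c['cx'],c['cy'],c['k1'],-np.array(c['R']).T@c['t'],np.round(c['R'],2).tolist())
E
```

```text
t 0.0 p [0.2746 0.5606 0.2216] q [ 0.937  0.528  1.434  0.     1.181 -0.179] R [[-0.898, 0.44, -0.001], [0.44, 0.898, -0.002], [0.0, -0.002, -1.0]] F [ 0.3 -0.2 -0.2] w 0.087 gf 0.0
top 566.6401600869885 321.0069602475732 248.3649116609226 -0.0267795584828346 [ 0.29296728 -0.06919502  1.45037574] [[-0.02, -1.0, 0.01], [-0.98, 0.02, -0.19], [0.19, -0.01, -0.98]]
side 522.654882062407 325.55739955988884 234.89871440383706 -0.03947948139343216 [-0.04439918 -0.8575173   0.80196203] [[0.78, -0.62, 0.01], [-0.34, -0.44, -0.83], [0.52, 0.65, -0.56]]
```

View pics/top0.png

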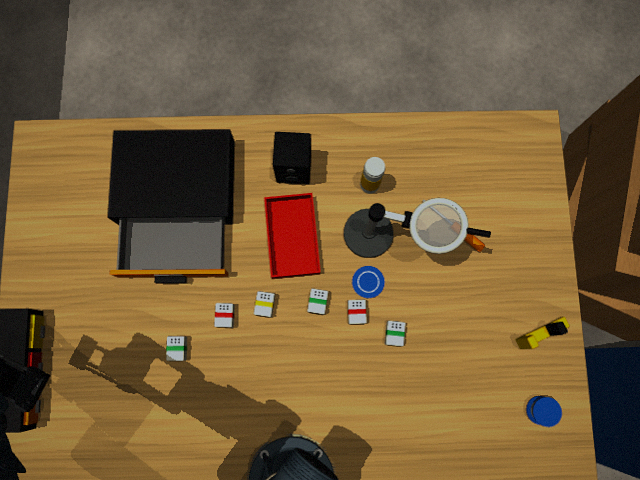

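View pics/side0.png

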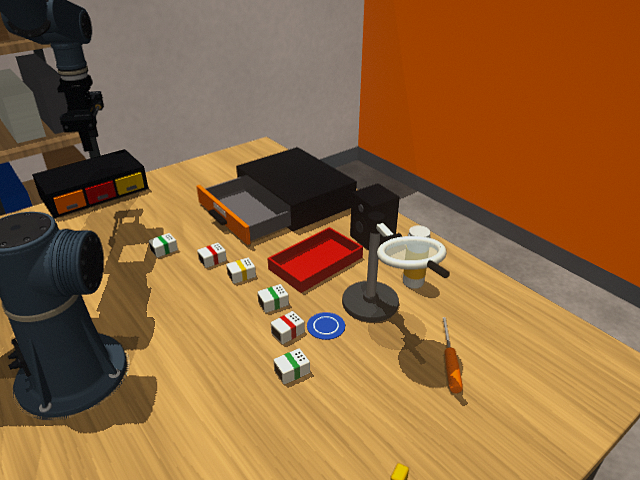

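Top view: housings at about green (176,348), red (224,315), yellow (264,303), green (318,301), red (358,311), green (396,333). The mat is at (368,282), the tray at (293,235), the drawer floor at (173,245), and the lens ring at (438,226) with its handle at (479,232). The side view agrees. Next I'll measure.

```bash
cat >> h.py <<'E'
def masks(c):
    hsv=cv2.cvtColor(c['color'],cv2.COLOR_RGB2HSV);H,S,V=[a.astype(int) for a in cv2.split(hsv)]
    return dict(green=(H>50)&(H<85)&(S>120)&(V>60),red=((H<5)|(H>172))&(S>150)&(V>80),yellow=(H>22)&(H<34)&(S>150)&(V>120),
      blue=(H>100)&(H<125)&(S>150)&(V>80),white=(S<45)&(V>185),orange=(H>8)&(H<20)&(S>200)&(V>120)),(H,S,V)
def blobs(m,amin=10):
    n,l,s,ce=cv2.connectedComponentsWithStats(m.astype(np.uint8));return [(s[i,4],ce[i],(l==i)) for i in range(1,n) if s[i,4]>=amin]
def housings(c,ztop=0.034):
    """top faces: bright white + band, minAreaRect on the plane z=ztop"""
    M,_=masks(c);out=[]
    for col in('green','red','yellow'):
        for a,ce,m in blobs(M[col],15):
            if a>250: continue
            near=cv2.dilate(m.astype(np.uint8),np.ones((25,25)))>0
            w=near&(M['white']|m)
            w=cv2.morphologyEx(w.astype(np.uint8),cv2.MORPH_CLOSE,np.ones((3,3)))
            cs=cv2.findContours(w,cv2.RETR_EXTERNAL,cv2.CHAIN_APPROX_NONE)[0]
            k=max(cs,key=cv2.contourArea)
            if cv2.contourArea(k)<120: continue
            P=onz(c,k.reshape(-1,2),ztop)[:,:2]
            (x,y),(w_,h_),an=cv2.minAreaRect((P*1000).astype(np.float32))
            if w_<h_: w_,h_,an=h_,w_,an+90
            an=(an+90)%180-90
            out.append((col,x/1000,y/1000,w_,h_,an,ce))
    return out
def show(c,z=0.034):
    for h in housings(c,z): print(h[0],'%.4f %.4f  %.0fx%.0f ang %.1f'%h[1:6],np.round(h[6],0))
E
python3 - <<'E'
from h import *
T=cam('top');S=cam('side')
for c in(T,S): show(c); print()
for c in (T,S):
    M,_=masks(c)
    a,ce,m=max(blobs(M['blue']&(np.arange(640)[None]>250)&(np.arange(480)[:,None]<350)),key=lambda b:b[0])
    k=cv2.findContours(m.astype(np.uint8),0,2)[0][0];P=onz(c,k.reshape(-1,2),.002)[:,:2]*1000
    print('mat',cv2.minEnclosingCircle(P.astype(np.float32)))
    a,ce,m=max(blobs(M['red']),key=lambda b:b[0]); k=np.argwhere(m)[:,::-1]
    print('tray',cv2.minAreaRect((onz(c,k,.035)[:,:2]*1000).astype(np.float32)))
    for a,ce,m in sorted(blobs(M['orange'],60),key=lambda b:-b[0])[:3]:
        k=np.argwhere(m)[:,::-1]; print('orange',a,ce,cv2.minAreaRect((onz(c,k,.066)[:,:2]*1000).astype(np.float32)))
save(T,'top_crop.png',(150,270,420,370),2.9); save(T,'mag.png',(330,140,530,300),4)
E
```

```text
green 0.4348 -0.0738  55x43 ang -10.7 [318. 301.]
green 0.3505 -0.2651  55x43 ang -7.6 [395. 333.]
green 0.3261 0.2811  51x42 ang -1.1 [174. 348.]
red 0.4065 -0.1704  55x43 ang -1.2 [357. 311.]
red 0.4048 0.1611  52x43 ang -1.2 [223. 314.]
yellow 0.4306 0.0614  55x44 ang -8.3 [263. 303.]

green 0.3242 0.2772  58x46 ang -3.1 [162. 240.]
green 0.4294 -0.0902  74x58 ang 79.8 [274. 297.]
green 0.3463 -0.2780  66x58 ang 84.2 [293. 362.]
red 0.4019 0.1411  81x58 ang 86.8 [213. 254.]
red 0.4039 -0.1853  67x59 ang -89.3 [290. 325.]
yellow 0.4285 0.0600  58x44 ang -9.3 [241. 265.]
yellow 0.3441 -0.5663  31x20 ang 21.9 [399. 472.]

mat ((484.5169982910156, -204.4477996826172), 41.17887878417969)
tray ((605.6583251953125, -10.876220703125), (210.03384399414062, 124.73990631103516), 4.559145927429199)
orange 330 [168.28181818 271.22121212] ((510.6358337402344, 296.84332275390625), (282.4322814941406, 10.738749504089355), 89.423095703125)
orange 103 [475.62135922 240.91262136] ((573.331787109375, -471.1100769042969), (50.66069793701172, 16.603179931640625), 41.83505630493164)
mat ((481.9439392089844, -206.05055236816406), 41.797569274902344)
tray ((594.839599609375, -28.896636962890625), (235.33987426757812, 155.16506958007812), 4.047166347503662)
orange 60547 [515.10239979 112.08930253] ((2595.180419921875, 1159.869140625), (4229.9267578125, 1955.560302734375), 24.237071990966797)
orange 462 [453.83766234 370.77922078] ((553.0479125976562, -494.85845947265625), (106.68040466308594, 23.08587646484375), 44.1180305480957)
orange 313 [226.56230032 211.1341853 ] ((502.9853210449219, 259.8071594238281), (353.40557861328125, 36.50426483154297), 84.67550659179688)
```

View pics/top_crop.png

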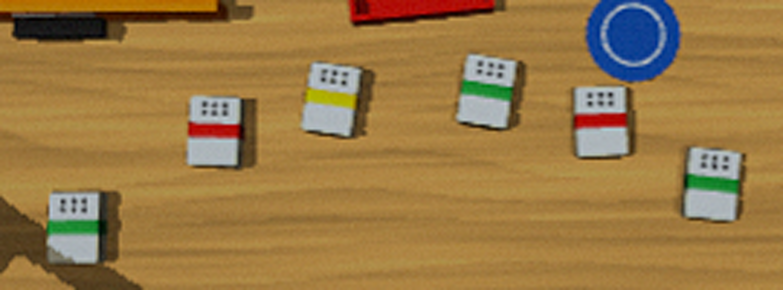

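View pics/mag.png

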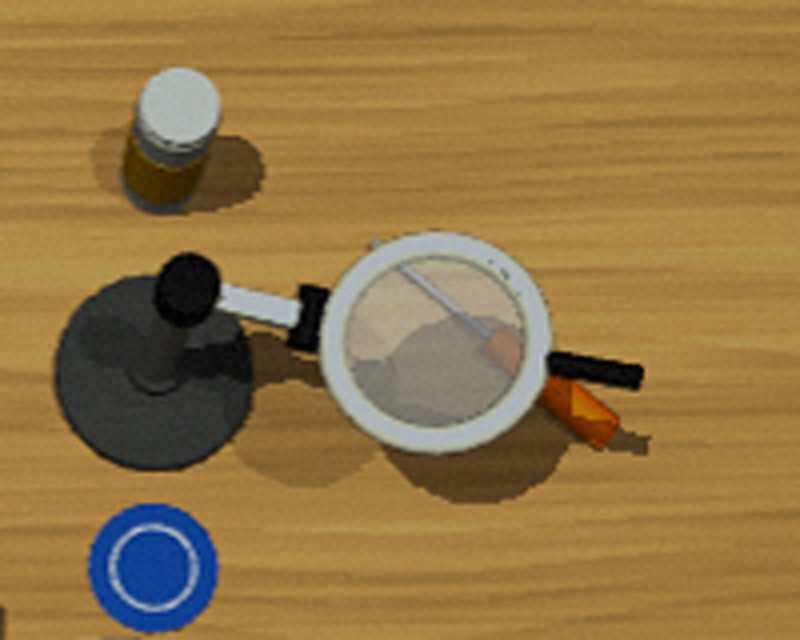

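The housing tops, mat and tray agree with the given sizes. The magnifier points towards -y with its collar at crop (188,290), foot at (155,372), lens at (437,342) and handle tip at (640,377). Next are the magnifier and drawer geometry and the first pick.

```bash
cat >> h.py <<'E'
def plan(x,y,z,yaw=None,o=None):
    """tool-frame delta (cm) and turn z so that TCP -> xyz, closing axis at yaw deg (mod 180)"""
    o=o or robot.get_obs();R=Ro.from_quat(o['tool_rot']).as_matrix()
    d=R.T@(np.array([x,y,z])-o['position'])*100
    tz=0
    if yaw is not None:
        cur=np.degrees(np.arctan2(R[1,1],R[0,1]));tz=-((yaw-cur+90)%180-90)
    print('  d',np.round(d,2),'turn z %.3f rad'%np.radians(tz));return d
E
python3 - <<'E'
from h import *
T=cam('top');S=cam('side')
P=lambda u,z:onz(T,[u],z)[0][:2].round(4)
print('foot',P((368.7,233),.016),'collar',P((377,212.5),.238),'lens',P((439.2,225.5),.222),'hinge',P((408,219.5),.222),'tip',P((490,234),.222),'hbase',P((468,231),.222))
M,(H,Sa,V)=masks(T)
# foot disc fit
hsvdark=(V<75)&(Sa<90); w=np.zeros_like(hsvdark);w[206:262,338:400]=1
m=max(blobs(hsvdark&w),key=lambda b:b[0])[2]
k=cv2.findContours(m.astype(np.uint8),0,1)[0][0].reshape(-1,2);k=k[(k[:,1]>235)|(k[:,0]<355)]
q=onz(T,k,.016)[:,:2]
A=np.c_[2*q,np.ones(len(q))];s=np.linalg.lstsq(A,(q**2).sum(1),rcond=None)[0];print('foot fit',s[:2],np.sqrt(s[2]+s[0]**2+s[1]**2))
# cabinet
w[:]=0;w[100:240,90:250]=1
m=max(blobs((V<60)&w),key=lambda b:b[0])[2];r=cv2.minAreaRect((onz(T,np.argwhere(m)[:,::-1],.085)[:,:2]*1000).astype(np.float32));print('cab',r)
# side lens & tip
ring=(402,250)
for n,a,b in(('lens',(439.2,225.5),(411.5,251)),('tip',(490,234),(447.5,273))): print(n,tri(T,a,S,b))
for col in('green','red','yellow'):
    for a,ce,m in blobs(M[col],15):
        if a<200: print(col,P(ce,.034))
o=robot.get_obs();plan(.327,.279,.12,89,o);plan(.327,.279,.008,89,o)
save(S,'smag.png',(330,200,480,320),5)
E
```

```text
foot [ 0.6089 -0.2101] collar [ 0.606  -0.2084] lens [ 0.5775 -0.348 ] hinge [ 0.5926 -0.2789] tip [ 0.5558 -0.4606] hbase [ 0.5636 -0.4117]
foot fit [ 0.61014336 -0.20858265] 0.0627486236255543
cab ((731.4475708007812, 286.7698669433594), (312.5515441894531, 287.9942932128906), 89.3409423828125)
lens (array([ 0.57369178, -0.3442902 ,  0.23888763]), np.float64(0.0002545238255215478))
tip (array([ 0.54754149, -0.44790147,  0.26331752]), np.float64(0.001409548846146857))
green [ 0.4343 -0.0741]
green [ 0.3504 -0.2647]
green [0.3258 0.2811]
red [ 0.4059 -0.1715]
red [0.4048 0.1613]
red [0.3041 0.6363]
yellow [0.4305 0.0615]
yellow [0.3748 0.6368]
yellow [ 0.3687 -0.6872]
  d [-17.09 -23.02  10.23] turn z -0.438 rad
  d [-17.09 -23.02  21.43] turn z -0.438 rad
```

View pics/smag.png

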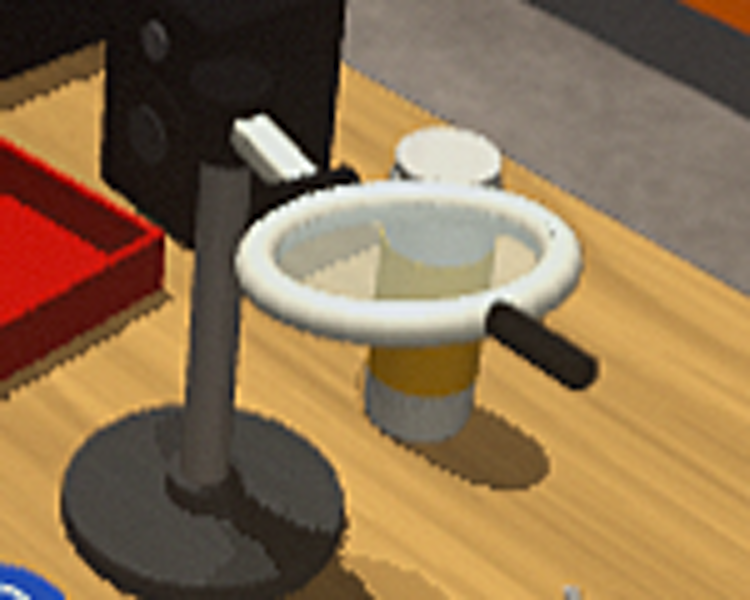

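The lens triangulates to z≈0.239 and the handle tip to 0.263, so the tilt starts at about -0.23 rad. Pick 1 is the leftmost green.

Call:
play_rows --gripper '[-1,-1,-1,-1,-1,-1,-1,-1,-1,-1,1,1]' --delta_pos '[[-17.1,-23.0,10.2],[-17.1,-23.0,10.2],[-17.1,-23.0,10.2],[-17.1,-23.0,10.2],[-17.1,-23.0,10.2],[-17.1,-23.0,10.2],[-17.1,-23.0,15],[-17.1,-23.0,19],[-17.1,-23.0,21.4],[-17.1,-23.0,21.4],[-17.1,-23.0,21.4],[-17.1,-23.0,21.4]]' --turn '[[0,0,-0.438],[0,0,-0.438],[0,0,-0.438],[0,0,-0.438],[0,0,-0.438],[0,0,-0.438],[0,0,-0.438],[0,0,-0.438],[0,0,-0.438],[0,0,-0.438],[0,0,-0.438],[0,0,-0.438]]' --squeeze 30

```text
time: 1.8
position: [0.3281, 0.2801, 0.0096]
tool_rot: [0.009, 1.0, 0.001, 0.001]
ft_force: [-0.1, 0.5, 0.2]
grip_width: 0.0743
grip_force: 0.0
```

Run:
```python
from h import *
o=st();plan(.577,.36,.13,89.4,o);plan(.577,.36,.02,89.4,o)
```

```text
t 1.8 p [0.3281 0.2801 0.0096] q [ 0.446  0.706  2.067  0.     0.366 -1.107] R [[-1.0, 0.017, 0.002], [0.017, 1.0, 0.001], [-0.002, 0.001, -1.0]] F [-0.1  0.5  0.2] w 0.0743 gf 0.0
  d [-24.77   8.43 -11.96] turn z -0.007 rad
  d [-24.75   8.42  -0.96] turn z -0.007 rad
```

Call:
play_rows --gripper '[1,1,1,1,1,1,1,1,1,1]' --delta_pos '[[0,0,0],[0,0,0],[0,0,0],[0,0,0],[0,0,0],[0,0,0],[0,0,0],[0,0,0],[0,0,-6],[0,0,-12]]' --turn '[[0,0,0],[0,0,0],[0,0,0],[0,0,0],[0,0,0],[0,0,0],[0,0,0],[0,0,0],[0,0,0],[0,0,0]]'

```text
time: 3.05
position: [0.3263, 0.2787, 0.1282]
tool_rot: [0.009, 1.0, -0.001, -0.003]
ft_force: [1.0, 0.0, -1.3]
grip_width: 0.044
grip_force: 30.0
```

Run:
```python
from h import *
o=st();plan(.577,.363,.13,89.4,o);plan(.577,.363,.021,89.4,o)
T=cam('top');show(T)
print(onz(T,[(172,220),(172,218)],.085)[:,:2])
save(T,'dr.png',(90,110,250,300),3)
```

```text
t 3.05 p [0.3263 0.2787 0.1282] q [ 0.445  0.44   1.999 -0.     0.708 -1.107] R [[-1.0, 0.018, -0.005], [0.018, 1.0, -0.003], [0.005, -0.003, -1.0]] F [ 1.   0.  -1.3] w 0.044 gf 30.0
  d [-24.91   8.88  -0.33] turn z -0.008 rad
  d [-24.97   8.91  10.57] turn z -0.008 rad
green 0.4336 -0.0736  57x43 ang -10.7 [318. 301.]
green 0.3510 -0.2653  56x42 ang -2.8 [395. 333.]
red 0.4053 -0.1703  57x43 ang -1.2 [357. 311.]
red 0.4064 0.1611  55x42 ang 0.4 [223. 314.]
yellow 0.4298 0.0615  57x44 ang -9.3 [263. 303.]
[[0.63669753 0.2829768 ]
 [0.64180515 0.28312389]]
```

View pics/dr.png

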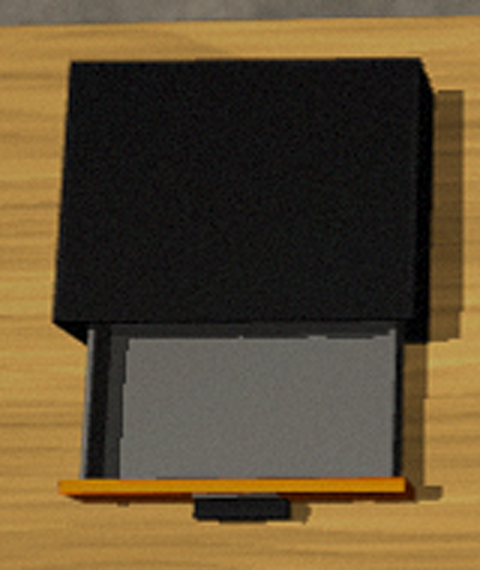

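The drawer is empty, and the cabinet's front edge is at crop row 325, so x≈0.641. Placing the first green.

Call:
play_rows --gripper '[1,1,1,1,1,1,1,1,1,-0.2,-0.2,-0.2]' --delta_pos '[[-12,4,-0.3],[-25,8.9,-0.3],[-25,8.9,-0.3],[-25,8.9,-0.3],[-25,8.9,-0.3],[-25,8.9,4],[-25,8.9,8],[-25,8.9,10.5],[-25,8.9,10.5],[-25,8.9,10.5],[-25,8.9,10.5],[-25,8.9,10.5]]' --turn '[[0,0,0],[0,0,0],[0,0,0],[0,0,0],[0,0,0],[0,0,0],[0,0,0],[0,0,0],[0,0,0],[0,0,0],[0,0,0],[0,0,0]]'

```text
time: 4.6
position: [0.5791, 0.364, 0.0241]
tool_rot: [0.009, 1.0, 0.0, 0.0]
ft_force: [0.2, 0.1, -0.1]
grip_width: 0.0518
grip_force: 0.0
```

Run:
```python
from h import *
o=st();T=cam('top');show(T)
print('red L');plan(.4055,.161,.13,90,o);plan(.4055,.161,.0085,90,o)
print('yel');plan(.430,.0615,.13,81,o);plan(.43,.0615,.0085,81,o)
```

```text
t 4.6 p [0.5791 0.364  0.0241] q [ 0.398  0.847  1.4   -0.     0.894 -1.155] R [[-1.0, 0.018, 0.001], [0.018, 1.0, 0.0], [-0.001, 0.0, -1.0]] F [ 0.2  0.1 -0.1] w 0.0518 gf 0.0
green 0.4336 -0.0736  57x43 ang -10.7 [318. 301.]
green 0.3510 -0.2653  56x42 ang -2.8 [395. 333.]
red 0.4065 -0.1704  55x43 ang -1.3 [357. 311.]
red L
  d [ 16.99 -20.61 -10.61] turn z -0.018 rad
  d [ 17.   -20.61   1.54] turn z -0.018 rad
yel
  d [ 14.36 -30.51 -10.61] turn z 0.139 rad
  d [ 14.37 -30.51   1.54] turn z 0.139 rad
```

Call:
play_rows --gripper '[-0.2,-0.2,-0.5,-0.5,-0.5,-0.5,-0.5,-0.5,-0.5,-0.5,-0.5,1]' --delta_pos '[[0,0,-5.5],[0,0,-10.6],[6,-7,-10.6],[11,-13,-10.6],[17,-20.6,-10.6],[17,-20.6,-10.6],[17,-20.6,-10.6],[17,-20.6,-5],[17,-20.6,-1],[17,-20.6,1.5],[17,-20.6,1.5],[17,-20.6,1.5]]' --turn '[[0,0,0],[0,0,0],[0,0,-0.02],[0,0,-0.02],[0,0,-0.02],[0,0,-0.02],[0,0,-0.02],[0,0,-0.02],[0,0,-0.02],[0,0,-0.02],[0,0,-0.02],[0,0,-0.02]]'

```text
time: 6.15
position: [0.4064, 0.1613, 0.0091]
tool_rot: [-0.001, 1.0, 0.0, 0.001]
ft_force: [0.4, -0.3, 0.7]
grip_width: 0.061
grip_force: 0.0
```

Call:
play_rows --gripper '[1,1,1,1,1,1,1,1]' --delta_pos '[[0,0,0],[0,0,0],[0,0,0],[0,0,0],[0,0,-5],[0,0,-10],[0,0,-12],[0,0,-12]]' --turn '[[0,0,0],[0,0,0],[0,0,0],[0,0,0],[0,0,0],[0,0,0],[0,0,0],[0,0,0]]'

```text
time: 7.15
position: [0.4062, 0.1611, 0.1301]
tool_rot: [-0.001, 1.0, 0.0, 0.002]
ft_force: [-0.4, 0.6, -0.5]
grip_width: 0.0443
grip_force: 29.6
```

Run:
```python
from h import *
o=st();T=cam('top');show(T)
plan(.655,-.007,.13,94.6,o);plan(.655,-.007,.0145,94.6,o)
P=[h for h in housings(T,.046) if h[1]>.5];print(P)
save(T,'d1.png',(90,200,340,360),3)
```

```text
t 7.15 p [0.4062 0.1611 0.1301] q [ 0.121  0.44   1.986 -0.     0.711 -1.452] R [[-1.0, -0.002, 0.004], [-0.002, 1.0, 0.0], [-0.004, 0.0, -1.0]] F [-0.4  0.6 -0.5] w 0.0443 gf 29.6
green 0.5764 0.3657  54x42 ang -1.2 [144. 248.]
green 0.4336 -0.0736  57x43 ang -10.7 [318. 301.]
green 0.3497 -0.2652  57x43 ang -7.0 [395. 333.]
red 0.4053 -0.1703  57x43 ang -1.2 [357. 311.]
  d [-24.84 -16.87   0.11] turn z -0.078 rad
  d [-24.78 -16.88  11.66] turn z -0.078 rad
[('green', 0.5740095825195313, 0.3620333251953125, 54.029022216796875, 41.44746780395508, -1.168182373046875, array([144.        , 248.42857143]))]
```

View pics/d1.png

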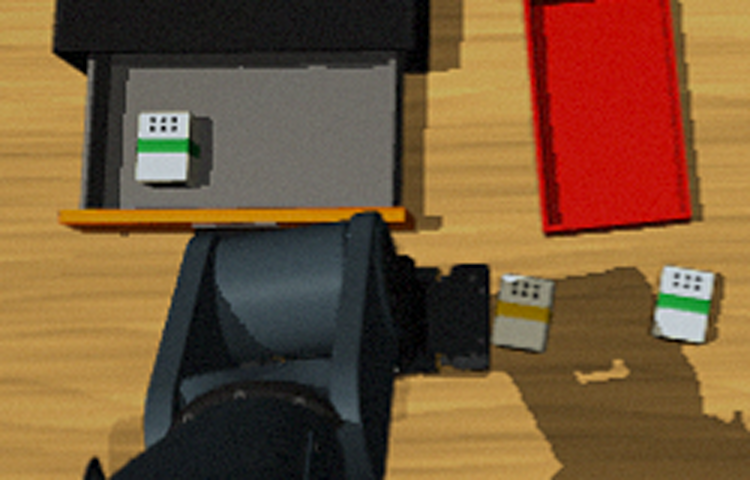

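The green lies well inside the drawer at crop (163,147) and the red is in hand. Now the tray.

Call:
play_rows --gripper '[1,1,1,1,1,1,1,1,1,-0.2,-0.2,-0.2]' --delta_pos '[[-12,-8,0],[-23.8,-16.8,0],[-23.8,-16.8,0],[-23.8,-16.8,0],[-23.8,-16.8,0],[-23.8,-16.8,5],[-23.8,-16.8,9],[-23.8,-16.8,11.6],[-23.8,-16.8,11.6],[-23.8,-16.8,11.6],[-23.8,-16.8,11.6],[-23.8,-16.8,11.6]]' --turn '[[0,0,-0.08],[0,0,-0.08],[0,0,-0.08],[0,0,-0.08],[0,0,-0.08],[0,0,-0.08],[0,0,-0.08],[0,0,-0.08],[0,0,-0.08],[0,0,-0.08],[0,0,-0.08],[0,0,-0.08]]'

```text
time: 8.7
position: [0.6436, -0.0065, 0.0126]
tool_rot: [-0.041, 0.999, -0.0, 0.0]
ft_force: [-0.6, -0.1, 0.7]
grip_width: 0.052
grip_force: 0.0
```

Run:
```python
from h import *
o=st();T=cam('top');show(T)
print('yel');plan(.430,.0615,.13,81,o);plan(.43,.0615,.0085,81,o)
print('g2');plan(.4335,-.074,.13,79.5,o);plan(.4335,-.074,.0085,79.5,o)
```

```text
t 8.7 p [ 0.6436 -0.0065  0.0126] q [-0.183  0.826  1.515 -0.     0.8   -1.836] R [[-0.997, -0.082, 0.0], [-0.082, 0.997, -0.0], [-0.0, -0.0, -1.0]] F [-0.6 -0.1  0.7] w 0.052 gf 0.0
green 0.3495 -0.2650  58x43 ang -7.0 [395. 333.]
red 0.4013 -0.1702  50x42 ang -2.1 [357. 311.]
yellow 0.4299 0.0613  57x44 ang -9.3 [264. 303.]
yel
  d [ 20.73   8.53 -11.75] turn z 0.239 rad
  d [20.73  8.53  0.4 ] turn z 0.239 rad
g2
  d [ 21.5   -5.   -11.74] turn z 0.265 rad
  d [21.5  -5.    0.41] turn z 0.265 rad
```

Call:
play_rows --gripper '[-0.2,-0.2,-0.5,-0.5,-0.5,-0.5,-0.5,-0.5,-0.5,-0.5,-0.5,1]' --delta_pos '[[0,0,-5.5],[0,0,-11.7],[7,-1.6,-11.7],[14,-3.2,-11.7],[21.5,-5,-11.7],[21.5,-5,-11.7],[21.5,-5,-11.7],[21.5,-5,-6],[21.5,-5,-2],[21.5,-5,0.4],[21.5,-5,0.4],[21.5,-5,0.4]]' --turn '[[0,0,0],[0,0,0],[0,0,0.265],[0,0,0.265],[0,0,0.265],[0,0,0.265],[0,0,0.265],[0,0,0.265],[0,0,0.265],[0,0,0.265],[0,0,0.265],[0,0,0.265]]'

```text
time: 10.25
position: [0.4349, -0.0742, 0.009]
tool_rot: [0.091, 0.996, -0.0, 0.001]
ft_force: [0.1, -0.0, 0.7]
grip_width: 0.0607
grip_force: 0.0
```

Call:
play_rows --gripper '[1,1,1,1,1,1,1,1]' --delta_pos '[[0,0,0],[0,0,0],[0,0,0],[0,0,0],[0,0,-5],[0,0,-10],[0,0,-12],[0,0,-12]]' --turn '[[0,0,0],[0,0,0],[0,0,0],[0,0,0],[0,0,0],[0,0,0],[0,0,0],[0,0,0]]'

```text
time: 11.25
position: [0.4344, -0.0744, 0.1301]
tool_rot: [0.091, 0.996, -0.001, 0.002]
ft_force: [0.0, 0.1, -1.0]
grip_width: 0.0436
grip_force: 30.0
```

Run:
```python
from h import *
o=st();T=cam('top');show(T)
plan(.577,.227,.13,89.4,o);plan(.577,.227,.0215,89.4,o)
plan(.577,.295,.13,89.4,o);plan(.577,.295,.0215,89.4,o)
```

```text
t 11.25 p [ 0.4344 -0.0744  0.1301] q [-0.424  0.444  1.977 -0.     0.716 -1.812] R [[-0.983, 0.182, 0.004], [0.182, 0.983, -0.002], [-0.004, -0.001, -1.0]] F [ 0.   0.1 -1. ] w 0.0436 gf 30.0
green 0.5764 0.3661  54x43 ang -1.2 [144. 248.]
  d [-8.550e+00  3.223e+01  1.000e-02] turn z -0.172 rad
  d [-8.5  32.24 10.86] turn z -0.172 rad
  d [-7.31 38.91 -0.  ] turn z -0.172 rad
  d [-7.27 38.93 10.85] turn z -0.172 rad
```

Call:
play_rows --gripper '[1,1,1,1,1,1,1,1,1,1,1,1]' --delta_pos '[[-1,6,0],[-2,12,0],[-3.4,18,0],[-4.6,24,0],[-6,30,0],[-7.3,38.8,0],[-7.3,38.8,0],[-7.3,38.8,0],[-7.3,38.8,5],[-7.3,38.8,9],[-7.3,38.8,10.8],[-7.3,38.8,10.8]]' --turn '[[0,0,0],[0,0,-0.17],[0,0,-0.17],[0,0,-0.17],[0,0,-0.17],[0,0,-0.17],[0,0,-0.17],[0,0,-0.17],[0,0,-0.17],[0,0,-0.17],[0,0,-0.17],[0,0,-0.17]]'

```text
time: 12.8
position: [0.5758, 0.2928, 0.0199]
tool_rot: [0.007, 1.0, -0.0, -0.001]
ft_force: [-1.1, -0.2, -0.8]
grip_width: 0.0443
grip_force: 30.0
```

Call:
play_rows --gripper '[1,-0.16,-0.16,-0.16,-0.16,-0.16,-0.16]' --delta_pos '[[0,0,0],[0,0,0],[0,0,0],[0,0,0],[0,0,-5],[0,0,-10.8],[0,0,-10.8]]' --turn '[[0,0,0],[0,0,0],[0,0,0],[0,0,0],[0,0,0],[0,0,0],[0,0,0]]'

```text
time: 13.68
position: [0.5796, 0.2957, 0.1342]
tool_rot: [0.006, 1.0, 0.002, 0.006]
ft_force: [0.2, 0.4, 0.8]
grip_width: 0.0507
grip_force: 0.0
```

Run:
```python
from h import *
o=st();T=cam('top');show(T)
print('yel');plan(.430,.0615,.13,81,o);plan(.43,.0615,.0085,81,o)
```

```text
t 13.68 p [0.5796 0.2957 0.1342] q [ 0.3    0.659  1.451  0.     1.019 -1.258] R [[-1.0, 0.012, 0.011], [0.012, 1.0, 0.004], [-0.011, 0.004, -1.0]] F [0.2 0.4 0.8] w 0.0507 gf 0.0
green 0.3854 -0.2594  57x43 ang -7.6 [392. 318.]
red 0.4053 -0.1703  57x43 ang -1.2 [357. 311.]
yel
  d [ 14.67 -23.61   0.17] turn z 0.145 rad
  d [ 14.81 -23.65  12.32] turn z 0.145 rad
```

The right-hand green was knocked to (0.385,-0.259). Picking yellow next.

Call:
play_rows --gripper '[-0.5,-0.5,-0.5,-0.5,-0.5,-0.5,-0.5,-0.5,-0.5,-0.5,1,1]' --delta_pos '[[4,-6,0],[8,-12,0],[14.7,-23.6,0],[14.7,-23.6,0],[14.7,-23.6,0],[14.7,-23.6,5],[14.7,-23.6,9],[14.7,-23.6,12.2],[14.7,-23.6,12.2],[14.7,-23.6,12.2],[14.7,-23.6,12.2],[14.7,-23.6,12.2]]' --turn '[[0,0,0.145],[0,0,0.145],[0,0,0.145],[0,0,0.145],[0,0,0.145],[0,0,0.145],[0,0,0.145],[0,0,0.145],[0,0,0.145],[0,0,0.145],[0,0,0.145],[0,0,0.145]]'

```text
time: 15.22
position: [0.4265, 0.0602, 0.0076]
tool_rot: [0.079, 0.997, -0.0, 0.001]
ft_force: [-0.3, 0.2, -0.0]
grip_width: 0.0525
grip_force: 0.0
```

Run:
```python
from h import *
o=st();T=cam('top');show(T);S=cam('side');show(S)
```

```text
t 15.22 p [0.4265 0.0602 0.0076] q [-0.12   0.711  2.069 -0.     0.359 -1.534] R [[-0.988, 0.157, 0.002], [0.157, 0.988, -0.0], [-0.002, 0.0, -1.0]] F [-0.3  0.2 -0. ] w 0.0525 gf 0.0
green 0.3855 -0.2583  58x45 ang -6.4 [392. 318.]
green 0.3819 -0.2723  67x59 ang 84.6 [307. 354.]
yellow 0.3441 -0.5663  31x20 ang 21.9 [400. 472.]
```

Call:
play_rows --gripper '[1,1,1,1,1,1,1,1]' --delta_pos '[[0,0,0],[0,0,0],[0,0,0],[0,0,0],[0,0,-5],[0,0,-10],[0,0,-12],[0,0,-12]]' --turn '[[0,0,0],[0,0,0],[0,0,0],[0,0,0],[0,0,0],[0,0,0],[0,0,0],[0,0,0]]'

```text
time: 16.32
position: [0.4267, 0.0601, 0.1279]
tool_rot: [0.079, 0.997, -0.0, 0.002]
ft_force: [-0.7, 0.3, -0.6]
grip_width: 0.0438
grip_force: 30.0
```

Run:
```python
from h import *
o=st();T=cam('top');show(T)
# mat from white-circle/blue contour top
M,_=masks(T);a,ce,m=max(blobs(M['blue']&(np.arange(640)[None]>250)&(np.arange(480)[:,None]<350)),key=lambda b:b[0])
print(a,onz(T,[ce],.002));ce
plan(.484,-.205,.13,88,o);plan(.484,-.205,.0105,88,o)
```

```text
t 16.32 p [0.4267 0.0601 0.1279] q [-0.121  0.439  2.002 -0.     0.696 -1.534] R [[-0.988, 0.157, 0.004], [0.157, 0.988, -0.001], [-0.004, 0.0, -1.0]] F [-0.7  0.3 -0.6] w 0.0438 gf 30.0
green 0.5797 0.3656  58x41 ang 2.0 [144. 247.]
green 0.5763 0.2953  57x44 ang -1.2 [172. 248.]
green 0.3853 -0.2593  58x43 ang -6.4 [392. 318.]
red 0.4052 -0.1716  57x40 ang -1.2 [357. 311.]
396 [[ 0.48415361 -0.20460535  0.002     ]]
  d [ -9.82 -25.28  -0.17] turn z -0.123 rad
  d [ -9.77 -25.28  11.78] turn z -0.123 rad
```

Two greens are well placed in the drawer at (0.580,0.366) and (0.576,0.295). Now yellow to the mat, at a yaw that keeps the body clear of the lens ring.

Call:
play_rows --gripper '[1,1,1,1,1,1,1,1,1,1,-0.25,-0.25]' --delta_pos '[[-2,-6,0],[-4,-12,0],[-6,-18,0],[-9.4,-25.2,0],[-9.4,-25.2,0],[-9.4,-25.2,0],[-9.4,-25.2,5],[-9.4,-25.2,9],[-9.4,-25.2,11.7],[-9.4,-25.2,11.7],[-9.4,-25.2,11.7],[-9.4,-25.2,11.7]]' --turn '[[0,0,0.1],[0,0,0.2],[0,0,0.28],[0,0,0.28],[0,0,0.28],[0,0,0.28],[0,0,0.28],[0,0,0.28],[0,0,0.28],[0,0,0.28],[0,0,0.28],[0,0,0.28]]'

```text
time: 17.88
position: [0.4789, -0.2025, 0.01]
tool_rot: [0.217, 0.976, 0.0, -0.0]
ft_force: [0.2, -0.3, -0.5]
grip_width: 0.0527
grip_force: 0.0
```

Call:
play_rows --gripper '[-0.25,-0.25,-0.25,-0.25,-0.25]' --delta_pos '[[0,0,0],[0,0,-5],[0,0,-10],[0,0,-12],[0,0,-12]]' --turn '[[0,0,0],[0,0,0],[0,0,0],[0,0,0],[0,0,0]]'

```text
time: 18.5
position: [0.48, -0.2042, 0.1315]
tool_rot: [0.217, 0.976, -0.001, 0.002]
ft_force: [0.1, -0.3, -0.2]
grip_width: 0.0542
grip_force: 0.0
```

Run:
```python
from h import *
o=st();T=cam('top');show(T);print('S');show(cam('side'))
print('red');plan(.4055,-.171,.13,89,o);plan(.4055,-.171,.0085,89,o)
print('green');plan(.3855,-.2585,.13,82.5,o);plan(.3855,-.2585,.0085,82.5,o)
```

```text
t 18.5 p [ 0.48   -0.2042  0.1315] q [-0.617  0.522  1.781  0.     0.833 -1.749] R [[-0.906, 0.424, 0.004], [0.424, 0.906, -0.003], [-0.005, -0.001, -1.0]] F [ 0.1 -0.3 -0.2] w 0.0542 gf 0.0
green 0.5803 0.3661  57x42 ang -1.2 [144. 247.]
green 0.5763 0.2953  57x44 ang -1.2 [172. 248.]
S
green 0.5833 0.3230  163x61 ang 87.4 [239. 203.]
red 0.6956 -0.0500  102x43 ang 82.7 [353. 247.]
red 0.4124 -0.1865  77x39 ang 75.6 [290. 326.]
yellow 0.3442 -0.5658  31x20 ang 23.8 [400. 472.]
red
  d [ 8.16 -0.16  0.11] turn z -0.420 rad
  d [ 8.21 -0.15 12.26] turn z -0.420 rad
green
  d [ 6.26 -8.93  0.13] turn z -0.307 rad
  d [ 6.32 -8.92 12.28] turn z -0.307 rad
```

Call:
play_rows --gripper '[-0.5,-0.5,-0.5,-0.5,-0.5,-0.5,-0.5,-0.5,1,1,1,1]' --delta_pos '[[5,-0.1,0],[8.2,-0.1,0],[8.2,-0.1,0],[8.2,-0.1,0],[8.2,-0.1,5],[8.2,-0.1,9],[8.2,-0.1,12.2],[8.2,-0.1,12.2],[8.2,-0.1,12.2],[8.2,-0.1,12.2],[8.2,-0.1,12.2],[8.2,-0.1,12.2]]' --turn '[[0,0,-0.2],[0,0,-0.4],[0,0,-0.42],[0,0,-0.42],[0,0,-0.42],[0,0,-0.42],[0,0,-0.42],[0,0,-0.42],[0,0,-0.42],[0,0,-0.42],[0,0,-0.42],[0,0,-0.42]]'

```text
time: 20.1
position: [0.405, -0.17, 0.0086]
tool_rot: [0.009, 1.0, -0.001, 0.001]
ft_force: [-0.1, -0.0, 7.2]
grip_width: 0.0439
grip_force: 30.0
```

Call:
play_rows --gripper '[1,1,1,1,1,1]' --delta_pos '[[0,0,0],[0,0,0],[0,0,-5],[0,0,-10],[0,0,-12],[0,0,-12]]' --turn '[[0,0,0],[0,0,0],[0,0,0],[0,0,0],[0,0,0],[0,0,0]]'

```text
time: 20.85
position: [0.4052, -0.1701, 0.1292]
tool_rot: [0.009, 1.0, -0.001, 0.002]
ft_force: [-0.4, 0.2, -0.3]
grip_width: 0.044
grip_force: 30.0
```

Run:
```python
from h import *
o=st();T=cam('top');show(T)
plan(.558,-.015,.13,94.6,o);plan(.558,-.015,.0140,94.6,o)
```

```text
t 20.85 p [ 0.4052 -0.1701  0.1292] q [-0.653  0.444  1.981 -0.     0.711 -2.206] R [[-1.0, 0.018, 0.004], [0.018, 1.0, -0.003], [-0.004, -0.003, -1.0]] F [-0.4  0.2 -0.3] w 0.044 gf 30.0
green 0.5803 0.3661  57x42 ang -0.8 [144. 247.]
green 0.5763 0.2953  57x44 ang -1.2 [172. 248.]
  d [-15.01  15.78  -0.07] turn z -0.098 rad
  d [-14.97  15.81  11.53] turn z -0.098 rad
```

Call:
play_rows --gripper '[1,1,1,1,1,1,1,1,1,-0.2,-0.2,-0.2]' --delta_pos '[[-5,5,0],[-10,10,0],[-15,15.8,0],[-15,15.8,0],[-15,15.8,0],[-15,15.8,5],[-15,15.8,9],[-15,15.8,11.5],[-15,15.8,11.5],[-15,15.8,11.5],[-15,15.8,11.5],[-15,15.8,11.5]]' --turn '[[0,0,-0.1],[0,0,-0.1],[0,0,-0.1],[0,0,-0.1],[0,0,-0.1],[0,0,-0.1],[0,0,-0.1],[0,0,-0.1],[0,0,-0.1],[0,0,-0.1],[0,0,-0.1],[0,0,-0.1]]'

```text
time: 22.4
position: [0.5571, -0.0145, 0.0129]
tool_rot: [-0.041, 0.999, -0.0, 0.0]
ft_force: [-0.2, 0.0, -0.0]
grip_width: 0.0516
grip_force: 0.0
```

Run:
```python
from h import *
o=st();T=cam('top');show(T)
print('green');plan(.3855,-.2585,.13,82.5,o);plan(.3855,-.2585,.0085,82.5,o)
```

```text
t 22.4 p [ 0.5571 -0.0145  0.0129] q [-0.227  0.759  1.745 -0.     0.637 -1.879] R [[-0.997, -0.082, 0.0], [-0.082, 0.997, -0.0], [-0.0, -0.0, -1.0]] F [-0.2  0.  -0. ] w 0.0516 gf 0.0
green 0.3839 -0.2593  57x42 ang -2.7 [392. 318.]
red 0.5193 -0.0598  40x28 ang -85.4 [312. 268.]
green
  d [ 19.1  -22.91 -11.71] turn z 0.213 rad
  d [ 19.1  -22.91   0.44] turn z 0.213 rad
```

Call:
play_rows --gripper '[-0.2,-0.2,-0.5,-0.5,-0.5,-0.5,-0.5,-0.5,-0.5,-0.5,-0.5,1]' --delta_pos '[[0,0,-5.5],[0,0,-11.7],[7,-7,-11.7],[13,-14,-11.7],[19.1,-22.9,-11.7],[19.1,-22.9,-11.7],[19.1,-22.9,-11.7],[19.1,-22.9,-6],[19.1,-22.9,-2],[19.1,-22.9,0.4],[19.1,-22.9,0.4],[19.1,-22.9,0.4]]' --turn '[[0,0,0],[0,0,0],[0,0,0.21],[0,0,0.21],[0,0,0.21],[0,0,0.21],[0,0,0.21],[0,0,0.21],[0,0,0.21],[0,0,0.21],[0,0,0.21],[0,0,0.21]]'

```text
time: 23.95
position: [0.386, -0.2585, 0.0093]
tool_rot: [0.064, 0.998, -0.0, 0.0]
ft_force: [0.2, 0.9, 0.7]
grip_width: 0.0604
grip_force: 0.0
```

Call:
play_rows --gripper '[1,1,1,1,1,1,1,1]' --delta_pos '[[0,0,0],[0,0,0],[0,0,0],[0,0,0],[0,0,-5],[0,0,-10],[0,0,-12],[0,0,-12]]' --turn '[[0,0,0],[0,0,0],[0,0,0],[0,0,0],[0,0,0],[0,0,0],[0,0,0],[0,0,0]]'

```text
time: 24.95
position: [0.3863, -0.2589, 0.1301]
tool_rot: [0.064, 0.998, -0.001, 0.002]
ft_force: [-0.4, 0.1, -1.3]
grip_width: 0.0436
grip_force: 29.9
```

Run:
```python
from h import *
o=st();T=cam('top');show(T)
plan(.577,.226,.13,89.4,o);plan(.577,.226,.0215,89.4,o)
plan(.45,-.05,.13,89.4,o)
```

```text
t 24.95 p [ 0.3863 -0.2589  0.1301] q [-0.831  0.468  1.919 -0.     0.75  -2.275] R [[-0.992, 0.127, 0.003], [0.127, 0.992, -0.003], [-0.003, -0.003, -1.0]] F [-0.4  0.1 -1.3] w 0.0436 gf 29.9
green 0.5790 0.3661  55x42 ang -1.2 [144. 247.]
green 0.5763 0.2953  57x44 ang -1.2 [172. 248.]
yellow 0.4809 -0.2014  57x44 ang -24.9 [368. 281.]
  d [-12.75  50.52  -0.09] turn z -0.117 rad
  d [-12.71  50.55  10.76] turn z -0.117 rad
  d [-3.66 21.53 -0.04] turn z -0.117 rad
```

Call:
play_rows --gripper '[1,1,1,1,1,1,1,1,1,1,1,1]' --delta_pos '[[-1.3,6,0],[-2.6,12,0],[-4,18,0],[-5.5,24,0],[-7,30,0],[-8.5,36,0],[-10,42,0],[-12.7,50.5,0],[-12.7,50.5,0],[-12.7,50.5,0],[-12.7,50.5,0],[-12.7,50.5,0]]' --turn '[[0,0,0],[0,0,-0.12],[0,0,-0.12],[0,0,-0.12],[0,0,-0.12],[0,0,-0.12],[0,0,-0.12],[0,0,-0.12],[0,0,-0.12],[0,0,-0.12],[0,0,-0.12],[0,0,-0.12]]'

```text
time: 26.5
position: [0.5749, 0.2251, 0.1278]
tool_rot: [0.005, 1.0, -0.0, -0.001]
ft_force: [-0.6, -0.5, -0.6]
grip_width: 0.0437
grip_force: 29.9
```

Run:
```python
from h import *
o=st();T=cam('top');show(T)
plan(.577,.226,.0215,89.4,o)
```

```text
t 26.5 p [0.5749 0.2251 0.1278] q [ 0.193  0.634  1.534 -0.     0.976 -1.369] R [[-1.0, 0.009, -0.002], [0.009, 1.0, -0.001], [0.002, -0.001, -1.0]] F [-0.6 -0.5 -0.6] w 0.0437 gf 29.9
yellow 0.4810 -0.2012  57x44 ang -24.6 [368. 281.]
  d [-0.23  0.1  10.63] turn z 0.001 rad
```

Call:
play_rows --gripper '[1,1,1,1,-0.16,-0.16,-0.16,-0.16,-0.16,-0.16,1,1]' --delta_pos '[[0,0,5],[0,0,9],[0,0,10.6],[0,0,10.6],[0,0,10.6],[0,0,10.6],[0,0,10.6],[0,0,5],[0,0,0],[0,0,0],[13,-1,0],[20,-3,0]]' --turn '[[0,0,0],[0,0,0],[0,0,0],[0,0,0],[0,0,0],[0,0,0],[0,0,0],[0,0,0],[0,0,0],[0,0,0],[0,0,0],[0,0,0]]'

```text
time: 28.05
position: [0.45, 0.2112, 0.1279]
tool_rot: [0.004, 1.0, -0.0, -0.0]
ft_force: [0.7, -0.3, 0.6]
grip_width: 0.0378
grip_force: 0.0
```

Run:
```python
from h import *
o=st();T=cam('top');show(T,.036);S=cam('side');show(S,.036)
plan(.430,.2955,.13,89.4,o);plan(.430,.2955,.04,89.4,o)
im=np.hstack([cv2.resize(T['color'][180:340,90:420],None,fx=2,fy=2),cv2.resize(S['color'][170:370,160:380],(352,320))])
cv2.imwrite('pics/chk.png',cv2.resize(im,None,fx=.78,fy=.78)[:,:,::-1])
```

```text
t 28.05 p [0.45   0.2112 0.1279] q [ 0.214  0.505  1.84   0.     0.798 -1.35 ] R [[-1.0, 0.008, -0.001], [0.008, 1.0, -0.0], [0.001, -0.0, -1.0]] F [ 0.7 -0.3  0.6] w 0.0378 gf 0.0
green 0.5835 0.3651  52x41 ang 2.0 [144. 246.]
green 0.5770 0.2262  57x43 ang -1.2 [198. 247.]
green 0.5888 0.2962  41x31 ang 88.8 [169. 247.]
yellow 0.4807 -0.2012  57x43 ang -24.9 [368. 281.]
green 0.5829 0.3310  100x60 ang 85.0 [233. 196.]
green 0.5817 0.2713  113x61 ang 89.9 [243. 205.]
green 0.5821 0.2318  61x57 ang 1.4 [256. 214.]
yellow 0.4787 -0.2030  58x44 ang -24.8 [324. 314.]
yellow 0.3432 -0.5667  31x20 ang 24.2 [399. 472.]
  d [ 2.07  8.41 -0.21] turn z 0.003 rad
  d [2.06 8.41 8.79] turn z 0.003 rad
```

View pics/chk.png

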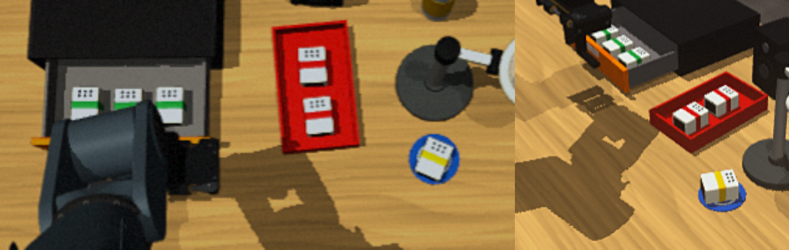

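All five sorted housings and the yellow one lie flat where they belong: greens at crop (85,103), (127,100) and (170,103), reds in the tray, yellow on the mat. Now to push the drawer.

Call:
play_rows --gripper '[1,1,1,1,1,1,1,1,1]' --delta_pos '[[-0.5,4,0],[-0.9,8.4,0],[-0.9,8.4,0],[-0.9,8.4,4],[-0.9,8.4,8.2],[-0.9,8.4,8.2],[-2,8.4,8.2],[-2.8,8.4,8.2],[-2.8,8.4,8.2]]' --turn '[[0,0,0],[0,0,0],[0,0,0],[0,0,0],[0,0,0],[0,0,0],[0,0,0],[0,0,0],[0,0,0]]'

```text
time: 29.28
position: [0.483, 0.2955, 0.0481]
tool_rot: [0.004, 1.0, 0.001, 0.002]
ft_force: [-0.4, 0.2, -0.5]
grip_width: 0.0005
grip_force: 0.0
```

Call:
play_rows --gripper '[1,1,1,1,1,1,1,1,1,1,1,1]' --delta_pos '[[-0.6,0,0],[-1.2,0,0],[-1.8,0,0],[-2.4,0,0],[-3,0,0],[-3.6,0,0],[-4.2,0,0],[-4.8,0,0],[-5.4,0,0],[-6,0,0],[-6.6,0,0],[-7.2,0,0]]' --turn '[[0,0,0],[0,0,0],[0,0,0],[0,0,0],[0,0,0],[0,0,0],[0,0,0],[0,0,0],[0,0,0],[0,0,0],[0,0,0],[0,0,0]]'

```text
time: 30.78
position: [0.5529, 0.2946, 0.0464]
tool_rot: [0.004, 1.0, -0.0, -0.0]
ft_force: [-1.8, -0.3, -1.0]
grip_width: 0.0004
grip_force: 0.8
```

Run:
```python
from h import *
o=st();T=cam('top');M,_=masks(T)
for a,ce,m in sorted(blobs(M['orange'],20),key=lambda b:-b[0])[:4]: print(a,ce,onz(T,[ce],.066))
```

```text
t 30.77 p [0.5529 0.2946 0.0464] q [ 0.311  0.76   1.553 -0.     0.83  -1.252] R [[-1.0, 0.008, -0.0], [0.008, 1.0, -0.0], [0.0, -0.0, -1.0]] F [-1.8 -0.3 -1. ] w 0.0004 gf 0.8
131 [475.58015267 241.64885496] [[ 0.57034524 -0.47236268  0.066     ]]
90 [213.5        247.52222222] [[0.56881937 0.18248725 0.066     ]]
```

Call:
play_rows --gripper '[1,1,1,1,1,1,1,1,1,1,1,1]' --delta_pos '[[-0.6,0,0],[-1.2,0,0],[-1.8,0,0],[-2.4,0,0],[-3,0,0],[-3.6,0,0],[-4.1,0,0],[-4.5,0,0],[-4.8,0,0],[-5.1,0,0],[-5.4,0,0],[-5.6,0,0]]' --turn '[[0,0,0],[0,0,0],[0,0,0],[0,0,0],[0,0,0],[0,0,0],[0,0,0],[0,0,0],[0,0,0],[0,0,0],[0,0,0],[0,0,0]]'

```text
time: 32.33
position: [0.6088, 0.2942, 0.0465]
tool_rot: [0.004, 1.0, -0.0, 0.0]
ft_force: [-1.6, -1.1, 0.7]
grip_width: -0.0
grip_force: 0.8
```

Call:
play_rows --gripper '[1,1,1,1]' --delta_pos '[[-0.2,0,0],[-0.4,0,0],[-0.6,0,0],[-0.7,0,0]]' --turn '[[0,0,0],[0,0,0],[0,0,0],[0,0,0]]'

```text
time: 32.83
position: [0.6158, 0.2942, 0.0465]
tool_rot: [0.004, 1.0, 0.0, 0.0]
ft_force: [-1.9, -1.2, 0.3]
grip_width: 0.0004
grip_force: 0.8
```

Call:
play_rows --gripper '[1,1,1,1]' --delta_pos '[[-0.1,0,0],[-0.2,0,0],[-0.3,0,0],[-0.4,0,0]]' --turn '[[0,0,0],[0,0,0],[0,0,0],[0,0,0]]'

```text
time: 33.33
position: [0.6197, 0.2941, 0.0465]
tool_rot: [0.004, 1.0, -0.0, -0.0]
ft_force: [-0.7, -1.2, 0.2]
grip_width: 0.0003
grip_force: 0.8
```

Call:
play_rows --gripper '[1,1,1,1]' --delta_pos '[[-0.1,0,0],[-0.2,0,0],[-0.3,0,0],[-0.4,0,0]]' --turn '[[0,0,0],[0,0,0],[0,0,0],[0,0,0]]'

```text
time: 33.83
position: [0.621, 0.2941, 0.0465]
tool_rot: [0.004, 1.0, -0.0, -0.003]
ft_force: [-8.4, -1.2, 5.4]
grip_width: 0.0006
grip_force: 3.9
```

Call:
play_rows --gripper '[1,1,1,1]' --delta_pos '[[-0.1,0,0],[-0.2,0,0],[-0.3,0,0],[-0.4,0,0]]' --turn '[[0,0,0],[0,0,0],[0,0,0],[0,0,0]]'

```text
time: 34.33
position: [0.621, 0.2941, 0.0465]
tool_rot: [0.004, 1.0, -0.001, -0.007]
ft_force: [-14.5, -0.4, 10.5]
grip_width: 0.0
grip_force: 7.3
```

Run:
```python
from h import *
o=st();T=cam('top');S=cam('side');M,_=masks(T)
for a,ce,m in sorted(blobs(M['orange'],20),key=lambda b:-b[0])[:4]: print(a,ce,onz(T,[ce],.066))
im=np.hstack([cv2.resize(T['color'][120:300,80:260],(480,480)),cv2.resize(S['color'][130:260,170:300],(320,320)) if 0 else cv2.resize(S['color'][130:330,170:300],(312,480))])
cv2.imwrite('pics/d3.png',im[:,:,::-1])
```

```text
t 34.33 p [0.621  0.2941 0.0465] q [ 0.279  0.824  1.372  0.003  0.96  -1.286] R [[-1.0, 0.008, -0.014], [0.008, 1.0, -0.002], [0.014, -0.002, -1.0]] F [-14.5  -0.4  10.5] w 0.0 gf 7.3
130 [475.62307692 241.63076923] [[ 0.57038923 -0.47247425  0.066     ]]
93 [213.87096774 220.48387097] [[0.63803618 0.18255179 0.066     ]]
42 [ 25.92857143 416.28571429] [[0.17078007 0.6222567  0.066     ]]
```

View pics/d3.png

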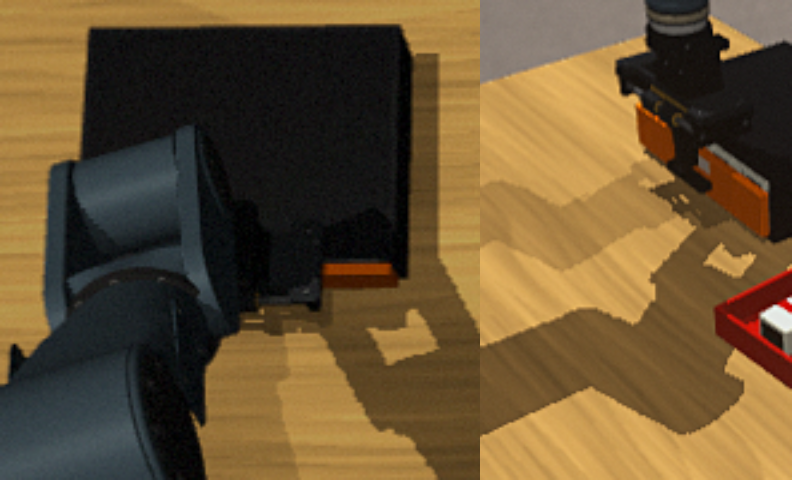

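The drawer stopped firmly at TCP x=0.621 with force rising, and the orange front is flush with the cabinet face (right end at crop (360,273)), so it is home. Backing off and going over to the magnifier.

Call:
play_rows --gripper '[1,1,1,1,1,1,1,1,1,0.5,0.5,0.5]' --delta_pos '[[0.7,0,0],[2,0,0],[5,0,0],[8,0,0],[8,0,-6],[8,0,-12],[8,0,-18],[8,0,-24],[8,0,-28],[10,-6,-28],[12,-12,-28],[14,-18,-28]]' --turn '[[0,0,0],[0,0,0],[0,0,0],[0,0,0],[0,0,0.15],[0,0,0.3],[0,0,0.45],[0,0,0.6],[0,0,0.75],[0,0,0.9],[0,0,1.05],[0,0,1.2]]'

```text
time: 35.92
position: [0.4868, 0.1159, 0.327]
tool_rot: [0.569, 0.822, 0.001, 0.002]
ft_force: [1.0, -1.1, 0.3]
grip_width: 0.0192
grip_force: 0.0
```

Run:
```python
from h import *
o=st();T=cam('top');S=cam('side');M,(H,Sa,V)=masks(T)
# drawer front
for a,ce,m in sorted(blobs(M['orange'],20),key=lambda b:-b[0])[:3]: print(a,ce,onz(T,[ce],.066))
# handle tip by dark pixels right of the ring, both views
for n,c,(x0,y0,x1,y1) in(('T',T,(462,222,500,246)),('S',S,(425,255,455,285))):
    d=cv2.cvtColor(c['color'],cv2.COLOR_RGB2GRAY)<55;w=np.zeros_like(d);w[y0:y1,x0:x1]=1
    b=max(blobs(d&w,5),key=lambda b:b[0]);k=np.argwhere(b[2])[:,::-1]
    print(n,b[0],b[1],k.min(0),k.max(0))
plan(.553,-.427,.33,-14.5,o);plan(.553,-.427,.2435,-14.5,o)
```

```text
t 35.92 p [0.4868 0.1159 0.327 ] q [ 0.01   0.239  1.598 -0.     1.301 -0.349] R [[-0.351, 0.936, 0.004], [0.936, 0.351, -0.0], [-0.002, 0.003, -1.0]] F [ 1.  -1.1  0.3] w 0.0192 gf 0.0
138 [475.51449275 241.63768116] [[ 0.57037714 -0.4721994   0.066     ]]
110 [128.79090909 220.94545455] [[0.64132427 0.39667789 0.066     ]]
93 [ 26.51612903 407.08602151] [[0.19192072 0.62230683 0.066     ]]
T 147 [478.24489796 232.21088435] [467 228] [490 237]
S 169 [437.60946746 268.92899408] [427 261] [448 277]
  d [-53.15 -12.88  -0.26] turn z 0.612 rad
  d [-53.14 -12.9    8.39] turn z 0.612 rad
```

Run:
```python
from h import *
T=cam('top');S=cam('side')
X,e=tri(T,(478.24,232.21),S,(437.6,268.93));P=np.array([.6095,-.2085]);v=X[:2]-P
print('handle mid',X,e,'r',np.hypot(*v),'s',np.arctan2(-v[1],-v[0]),'tilt',-np.arctan2(X[2]-.222,np.hypot(*v)-.07),'len',np.hypot(X[2]-.222,np.hypot(*v)-.07))
```

```text
handle mid [ 0.55278615 -0.42423844  0.25548639] 0.0008664632409299588 r 0.22306845476360662 s 1.3137302293880508 tilt -0.21537434840989125 len 0.1566885141999662
```

Call:
play_rows --gripper '[0.5,0.5,0.5,0.5,0.5,0.5,0.5,0.5,0.5,0.5,0.5,0.5]' --delta_pos '[[-6,-1.3,0],[-12,-2.6,0],[-18,-4,0],[-24,-5.5,0],[-30,-7,0],[-36,-8.5,0],[-42,-10,0],[-48,-11.5,0],[-53.1,-12.9,0],[-53.1,-12.9,0],[-53.1,-12.9,0],[-53.1,-12.9,0]]' --turn '[[0,0,0.1],[0,0,0.2],[0,0,0.3],[0,0,0.4],[0,0,0.5],[0,0,0.6],[0,0,0.61],[0,0,0.61],[0,0,0.61],[0,0,0.61],[0,0,0.61],[0,0,0.61]]'

```text
time: 37.62
position: [0.5559, -0.4229, 0.3268]
tool_rot: [0.788, 0.616, 0.0, -0.0]
ft_force: [-0.4, -0.0, -0.4]
grip_width: 0.0219
grip_force: 0.0
```

Run:
```python
from h import *
o=st();T=cam('top');S=cam('side');save(S,'s4.png',(250,60,570,360),2)
```

```text
t 37.62 p [ 0.5559 -0.4229  0.3268] q [-0.81   0.55   1.096  0.     1.496 -0.566] R [[0.242, 0.97, 0.0], [0.97, -0.242, 0.0], [0.0, 0.0, -1.0]] F [-0.4 -0.  -0.4] w 0.0219 gf 0.0
```

View pics/s4.png

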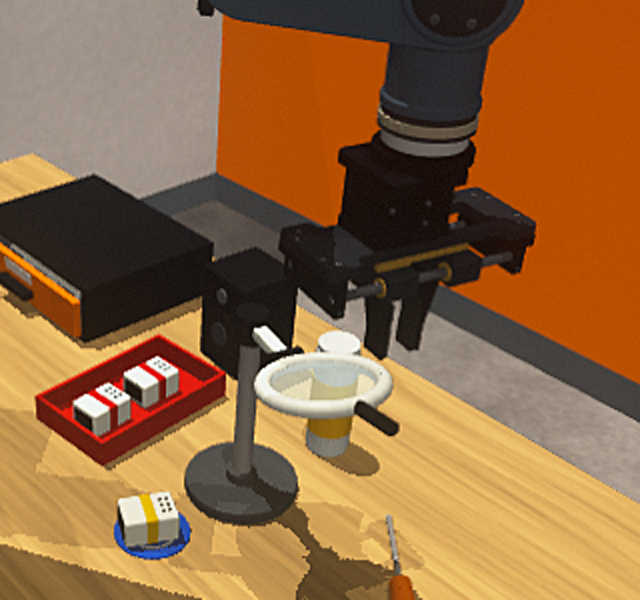

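The gripper stands straight above the handle at crop (378,415), and the geometry fits (tilt -0.215, swivel 1.314). Straddling the bar next.

Call:
play_rows --gripper '[0.2,0.2,0.2,0.2,0.2,0.2,0.55,0.55,0.55]' --delta_pos '[[-0.3,-0.3,0],[-0.3,-0.3,0],[-0.3,-0.3,2],[-0.3,-0.3,4],[-0.3,-0.3,6],[-0.3,-0.3,8.6],[-0.3,-0.3,8.6],[-0.3,-0.3,8.6],[-0.3,-0.3,8.6]]' --turn '[[0,0,0],[0,0,0],[0,0,0],[0,0,0],[0,0,0],[0,0,0],[0,0,0],[0,0,0],[0,0,0]]'

```text
time: 38.85
position: [0.5519, -0.4278, 0.2423]
tool_rot: [0.789, 0.615, 0.0, 0.001]
ft_force: [-1.1, -0.4, -0.4]
grip_width: 0.0204
grip_force: 0.0
```

```bash
cat > arc.py <<'E'
from h import *
import sys
a0,a1,n,r=map(float,sys.argv[1:5])  # world-swivel angle start,end; rows; radius
P=np.array([.6095,-.2085]);o=st();R=Ro.from_quat(o['tool_rot']).as_matrix();p0=o['position']
for a in np.linspace(a0,a1,int(n)+1)[1:]:
    t=P-r*np.array([np.cos(a),np.sin(a)]);d=R.T@np.array([t[0]-p0[0],t[1]-p0[1],0])*100
    yaw=np.arctan2(np.cos(a),-np.sin(a))+np.pi  # direction perpendicular to bar
    cur=np.arctan2(R[1,1],R[0,1]);dy=(yaw-cur+np.pi/2)%np.pi-np.pi/2
    print('%.2f %.2f turn %.2f (a %.2f)'%(d[0],d[1],-dy if a0-a<1.4 else 0,a))
E
python3 arc.py 1.314 0.55 10 .2244
```

```text
t 38.85 p [ 0.5519 -0.4278  0.2423] q [-0.819  0.611  1.211  0.     1.316 -0.572] R [[0.245, 0.97, 0.002], [0.97, -0.245, -0.002], [-0.002, 0.003, -1.0]] F [-1.1 -0.4 -0.4] w 0.0204 gf 0.0
0.31 -1.71 turn 0.09 (a 1.24)
0.53 -3.41 turn 0.16 (a 1.16)
0.87 -5.09 turn 0.24 (a 1.08)
1.34 -6.73 turn 0.32 (a 1.01)
1.93 -8.34 turn 0.39 (a 0.93)
2.64 -9.90 turn 0.47 (a 0.86)
3.48 -11.40 turn 0.54 (a 0.78)
4.42 -12.83 turn 0.62 (a 0.70)
5.47 -14.19 turn 0.70 (a 0.63)
6.62 -15.46 turn 0.77 (a 0.55)
```

Call:
play_rows --gripper '[0.55,0.55,0.55,0.55,0.55,0.55,0.55,0.55,0.55,0.55,0.55]' --delta_pos '[[0.3,-1.7,0],[0.5,-3.4,0],[0.9,-5.1,0],[1.3,-6.7,0],[1.9,-8.3,0],[2.6,-9.9,0],[3.5,-11.4,0],[4.4,-12.8,0],[5.5,-14.2,0],[6.6,-15.5,0],[6.6,-15.5,0]]' --turn '[[0,0,0.09],[0,0,0.16],[0,0,0.24],[0,0,0.32],[0,0,0.39],[0,0,0.47],[0,0,0.54],[0,0,0.62],[0,0,0.7],[0,0,0.77],[0,0,0.77]]'

```text
time: 40.22
position: [0.4171, -0.325, 0.2418]
tool_rot: [0.962, 0.274, 0.0, 0.001]
ft_force: [0.7, -0.9, -0.8]
grip_width: 0.0193
grip_force: 0.0
```

```bash
python3 arc.py 0.55 0.0 8 .2244
python3 - <<'E'
from h import *
S=cam('side');save(S,'s5.png',(200,150,500,400),2)
T=cam('top');show(T,.036)
E
```

```text
t 40.23 p [ 0.4171 -0.325   0.2418] q [-0.873  0.373  1.652 -0.     1.115  0.142] R [[0.85, 0.527, 0.001], [0.527, -0.85, -0.001], [0.0, 0.002, -1.0]] F [ 0.7 -0.9 -0.8] w 0.0193 gf 0.0
0.11 -1.41 turn 0.07 (a 0.48)
0.28 -2.94 turn 0.14 (a 0.41)
0.55 -4.46 turn 0.21 (a 0.34)
0.93 -5.96 turn 0.28 (a 0.28)
1.40 -7.43 turn 0.35 (a 0.21)
1.98 -8.86 turn 0.42 (a 0.14)
2.65 -10.24 turn 0.49 (a 0.07)
3.42 -11.58 turn 0.55 (a 0.00)
yellow 0.4803 -0.2012  57x42 ang -24.8 [368. 281.]
```

View pics/s5.png

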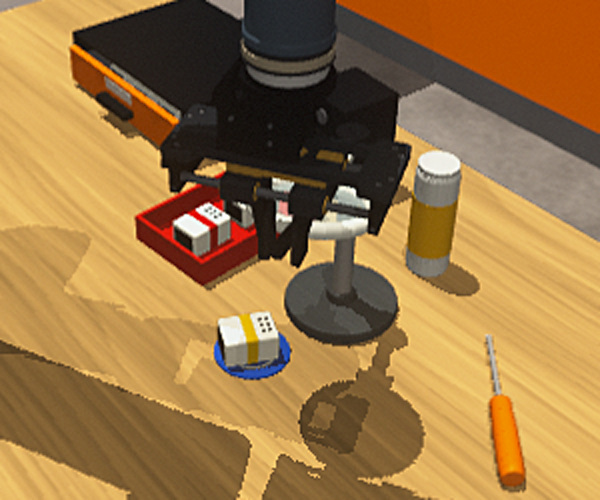

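Call:
play_rows --gripper '[0.55,0.55,0.55,0.55,0.55,0.55,0.55,0.55,0.55,0.55]' --delta_pos '[[0.1,-1.4,0],[0.3,-2.9,0],[0.5,-4.5,0],[0.9,-6,0],[1.4,-7.4,0],[2,-8.9,0],[2.7,-10.2,0],[3.4,-11.6,0],[4.0,-12.4,0],[4.0,-12.4,0]]' --turn '[[0,0,0.07],[0,0,0.14],[0,0,0.21],[0,0,0.28],[0,0,0.35],[0,0,0.42],[0,0,0.49],[0,0,0.55],[0,0,0.59],[0,0,0.59]]'

```text
time: 41.58
position: [0.3866, -0.199, 0.2409]
tool_rot: [1.0, -0.017, 0.0, 0.0]
ft_force: [-0.1, 0.2, 0.4]
grip_width: 0.0194
grip_force: 0.0
```

Call:
play_rows --gripper '[0.2,0.2,0.2,0.2,0.2,1,1,1,1,1,1]' --delta_pos '[[0,0,0],[0,0,0],[0,0,-3],[0,0,-6],[0,0,-10],[-4,5,-10],[-8,10,-10],[-12,15,-10],[-15,20,-10],[-15,22,-10],[-15,22,-10]]' --turn '[[0,0,0],[0,0,0],[0,0,0],[0,0,0],[0,0,0],[0,0,0],[0,0,0],[0,0,0],[0,0,0],[0,0,0],[0,0,0]]'

```text
time: 42.95
position: [0.2279, -0.4141, 0.3402]
tool_rot: [1.0, -0.019, 0.0, -0.001]
ft_force: [0.3, 1.3, -0.4]
grip_width: 0.0007
grip_force: 0.0
```

Run:
```python
from h import *
o=st();T=cam('top');S=cam('side')
im=np.hstack([cv2.resize(T['color'][180:340,300:450],(375,400)),cv2.resize(S['color'][190:360,250:420],(400,400))])
cv2.imwrite('pics/m6.png',im[:,:,::-1])
```

```text
t 42.95 p [ 0.2279 -0.4141  0.3402] q [-1.305e+00  1.840e-01  1.634e+00  1.000e-03  1.324e+00  3.040e-01] R [[0.999, -0.038, 0.0], [-0.038, -0.999, 0.001], [0.0, -0.001, -1.0]] F [ 0.3  1.3 -0.4] w 0.0007 gf 0.0
```

View pics/m6.png

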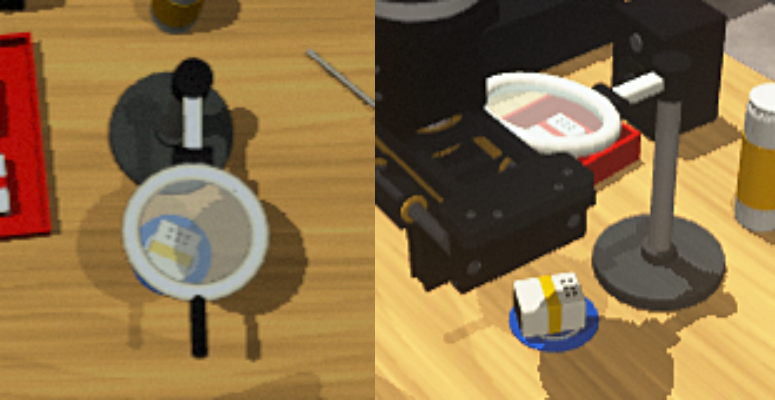

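```bash
cat > ms.py <<'E'
from h import *
T=cam('top');M,(H,Sa,V)=masks(T);P=np.array([.6095,-.2085])
d=(V<60);w=np.zeros_like(d);w[290:345,365:395]=1
b=max(blobs(d&w,5),key=lambda b:b[0]);k=np.argwhere(b[2])[:,::-1];print('handle px',b[0],b[1],k.min(0),k.max(0))
# length 157.5 along bar from hinge: solve the tilt from the radial range of the top view ray
o_,dd=ray(T,[b[1]]);f=lambda z:(o_+dd[0]*((z-o_[2])/dd[0][2]))
best=min(np.linspace(.10,.29,381),key=lambda z:abs(np.hypot(np.hypot(*(f(z)[:2]-P))-.07,z-.222)-.1575))
for z in np.linspace(.10,.29,381):
    X=f(z);v=X[:2]-P;L=np.hypot(np.hypot(*v)-.07,z-.222)
    if abs(L-.1575)<.0006: print('z %.3f tilt %.3f s %.3f r %.4f'%(z,np.arctan2(.222-z,np.hypot(*v)-.07),np.arctan2(-v[1],-v[0]),np.hypot(*v)))
E
python3 ms.py
python3 - <<'E'
from h import *
o=robot.get_obs();s=-.03;P=np.array([.6095,-.2085]);t=P-.2045*np.array([np.cos(s),np.sin(s)]);print(t)
plan(*t,.34,None,o);plan(*t,.272,None,o)
E
```

```text
handle px 140 [379.02857143 310.25      ] [376 298] [382 322]
z 0.153 tilt 0.452 s 0.023 r 0.2121
z 0.153 tilt 0.449 s 0.023 r 0.2121
z 0.154 tilt 0.446 s 0.023 r 0.2122
z 0.154 tilt 0.443 s 0.023 r 0.2122
z 0.155 tilt 0.440 s 0.022 r 0.2122
z 0.155 tilt 0.437 s 0.022 r 0.2123
z 0.264 tilt -0.274 s -0.034 r 0.2211
z 0.265 tilt -0.277 s -0.034 r 0.2212
z 0.265 tilt -0.280 s -0.034 r 0.2212
z 0.266 tilt -0.283 s -0.034 r 0.2213
z 0.266 tilt -0.286 s -0.035 r 0.2213
z 0.267 tilt -0.289 s -0.035 r 0.2214
z 0.267 tilt -0.292 s -0.035 r 0.2214
[ 0.40509202 -0.20236592]
  d [ 16.9  -21.49   0.06] turn z 0.000 rad
  d [ 16.9  -21.48   6.86] turn z 0.000 rad
```

Swivel is about -0.03, as wanted. Now I'll press the handle down with shut fingers.

Call:
play_rows --gripper '[1,1,1,1,1,1,1,1,1,1]' --delta_pos '[[4,-5,0],[8,-10,0],[12,-15,0],[16.9,-21.5,0],[16.9,-21.5,0],[16.9,-21.5,0],[16.9,-21.5,4],[16.9,-21.5,6],[16.9,-21.5,7],[16.9,-21.5,8]]' --turn '[[0,0,0],[0,0,0],[0,0,0],[0,0,0],[0,0,0],[0,0,0],[0,0,0],[0,0,0],[0,0,0],[0,0,0]]'

```text
time: 44.35
position: [0.4047, -0.2048, 0.2606]
tool_rot: [1.0, -0.018, 0.0, 0.0]
ft_force: [-1.7, -0.1, 3.1]
grip_width: 0.0002
grip_force: 1.1
```

Call:
play_rows --gripper '[1,1,1,1,1,1,1,1,1,1]' --delta_pos '[[0,0,0.8],[0,0,1.6],[0,0,2.4],[0,0,3.2],[0,0,4],[0,0,4.8],[0,0,5.6],[0,0,6.4],[0,0,7.2],[0,0,8]]' --turn '[[0,0,0],[0,0,0],[0,0,0],[0,0,0],[0,0,0],[0,0,0],[0,0,0],[0,0,0],[0,0,0],[0,0,0]]'

```text
time: 45.6
position: [0.4049, -0.2045, 0.1801]
tool_rot: [1.0, -0.018, 0.0, 0.0]
ft_force: [0.7, -0.7, 2.7]
grip_width: 0.0006
grip_force: 1.2
```

Run:
```python
from h import *
o=st();T=cam('top');S=cam('side')
im=np.hstack([cv2.resize(T['color'][180:340,300:450],(375,400)),cv2.resize(S['color'][190:360,250:420],(400,400))])
cv2.imwrite('pics/m7.png',im[:,:,::-1])
```

```text
t 45.6 p [ 0.4049 -0.2045  0.1801] q [-0.715  0.366  1.896  0.     0.879  0.892] R [[0.999, -0.036, 0.0], [-0.036, -0.999, -0.0], [0.0, 0.0, -1.0]] F [ 0.7 -0.7  2.7] w 0.0006 gf 1.2
```

View pics/m7.png

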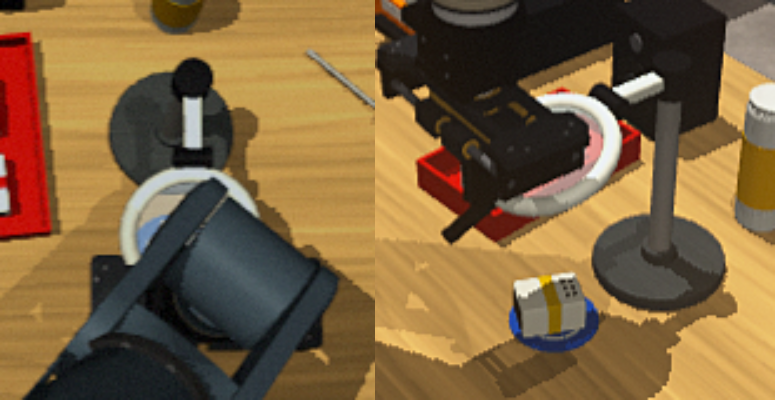

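The head is tilting as planned (handle at crop (465,222), 2.7 N). A little more, then withdraw and measure.

Call:
play_rows --gripper '[1,1,1,1,1]' --delta_pos '[[0,0,0.5],[0,0,1.0],[0,0,1.5],[0,0,1.8],[0,0,1.8]]' --turn '[[0,0,0],[0,0,0],[0,0,0],[0,0,0],[0,0,0]]'

```text
time: 46.32
position: [0.4046, -0.2044, 0.1623]
tool_rot: [1.0, -0.018, -0.0, -0.0]
ft_force: [0.1, 0.6, 2.2]
grip_width: 0.0004
grip_force: 0.5
```

Call:
play_rows --gripper '[1,1,1,1,1,1,1,1,1,1,1,1]' --delta_pos '[[0,0,-5],[0,0,-11],[0,0,-17],[0,-6,-17],[0,-12,-17],[0,-18,-17],[0,-24,-17],[0,-30,-17],[0,-36,-17],[0,-42,-17],[0,-46,-17],[0,-46,-17]]' --turn '[[0,0,0],[0,0,0],[0,0,0],[0,0,0],[0,0,0],[0,0,0],[0,0,0],[0,0,0],[0,0,0],[0,0,0],[0,0,0],[0,0,0]]'

```text
time: 47.82
position: [0.4205, 0.2574, 0.3319]
tool_rot: [1.0, -0.016, -0.001, 0.0]
ft_force: [-0.2, 0.3, 0.9]
grip_width: 0.0004
grip_force: 0.0
```

```bash
python3 - <<'E'
from h import *
o=st();T=cam('top');S=cam('side')
np.savez('last.npz',T=T['color'],S=S['color'])
im=np.hstack([cv2.resize(T['color'][190:340,310:440],(390,450)),cv2.resize(S['color'][190:340,270:400],(390,450))])
cv2.imwrite('pics/m8.png',im[:,:,::-1])
E
python3 ms.py
```

```text
t 47.83 p [0.4205 0.2574 0.3319] q [0.322 0.225 1.603 0.    1.315 1.924] R [[1.0, -0.032, -0.001], [-0.032, -1.0, -0.0], [-0.001, 0.0, -1.0]] F [-0.2  0.3  0.9] w 0.0004 gf 0.0
handle px 104 [373.89423077 308.58653846] [371 299] [377 318]
z 0.144 tilt 0.517 s -0.028 r 0.2073
z 0.144 tilt 0.514 s -0.028 r 0.2074
z 0.145 tilt 0.511 s -0.028 r 0.2074
z 0.145 tilt 0.508 s -0.028 r 0.2074
z 0.146 tilt 0.505 s -0.029 r 0.2075
z 0.272 tilt -0.324 s -0.086 r 0.2187
z 0.272 tilt -0.327 s -0.086 r 0.2188
z 0.273 tilt -0.330 s -0.087 r 0.2188
z 0.273 tilt -0.333 s -0.087 r 0.2189
z 0.274 tilt -0.336 s -0.087 r 0.2189
z 0.274 tilt -0.339 s -0.087 r 0.2190
```

View pics/m8.png

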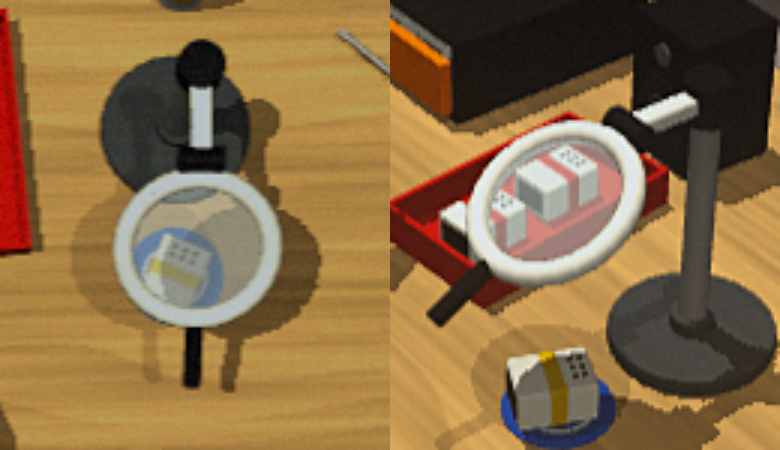

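```bash
cat > m9.py <<'E'
from h import *
T=cam('top');S=cam('side');P=np.array([.6095,-.2085]);mat=np.array([.4833,-.205])
def dark(c,x0,y0,x1,y1,th):
    d=cv2.cvtColor(c['color'],cv2.COLOR_RGB2GRAY)<th;w=np.zeros_like(d);w[y0:y1,x0:x1]=1
    b=max(blobs(d&w,5),key=lambda b:b[0]);k=np.argwhere(b[2])[:,::-1];print(b[0],b[1],k.min(0),k.max(0));return b[1]
def ring(c,x0,y0,x1,y1):
    H,S_,V=cv2.split(cv2.cvtColor(c['color'],cv2.COLOR_RGB2HSV));d=(S_<50)&(V>130);w=np.zeros_like(d);w[y0:y1,x0:x1]=1
    b=max(blobs(d&w,5),key=lambda b:b[0]);k=cv2.findContours(b[2].astype(np.uint8),0,1)[0]
    k=max(k,key=len);e=cv2.fitEllipse(cv2.convexHull(k));print('ring',e);return e[0]
hT,hS=dark(T,368,299,382,322,60),dark(S,282,277,305,299,55)
lT,lS=ring(T,340,245,406,300),ring(S,295,228,356,286)
X,e=tri(T,hT,S,hS);L,e2=tri(T,lT,S,lS)
print('handle',X,e,'lens',L,e2)
v=X[:2]-P;r=np.hypot(*v)-.07;print('tilt',np.arctan2(.222-X[2],r),'len',np.hypot(r,X[2]-.222),'s',np.arctan2(-v[1],-v[0]))
v=L[:2]-P;r=np.hypot(*v)-.07;print('lens tilt',np.arctan2(.222-L[2],r),'len',np.hypot(r,L[2]-.222),'s',np.arctan2(-v[1],-v[0]),'lens-handle slope',np.arctan2(L[2]-X[2],np.hypot(*(L-X)[:2])),'off mat',L[:2]-mat)
E
python3 m9.py
```

```text
105 [373.86666667 308.67619048] [371 299] [377 318]
301 [293.48504983 285.48504983] [282 277] [304 298]
ring ((375.388916015625, 271.99444580078125), (52.79129409790039, 55.417015075683594), 73.05176544189453)
ring ((324.69610595703125, 256.6267395019531), (48.23773193359375, 63.58735656738281), 56.93799591064453)
handle [ 0.40242835 -0.20245417  0.15190594] 0.0023181776104846544 lens [ 0.48036927 -0.20462296  0.18799054] 0.00098616844028869
tilt 0.47243982956580927 len 0.15403250602930754 s -0.029188525638422346
lens tilt 0.5215273154022518 len 0.0682639818644561 s -0.030015152227620072 lens-handle slope 0.4334429335545803 off mat [-0.00293073  0.00037704]
```

Run:
```python
from h import *
T=cam('top');S=cam('side');P=np.array([.6095,-.2085])
g=cv2.cvtColor(S['color'],cv2.COLOR_RGB2GRAY)
print(g[276:300,280:306])
for t in(.45,.5,.524,.55):
    d=np.array([-np.cos(-.029),-np.sin(-.029)])
    pt=lambda l:np.r_[P+d*(.07+l*np.cos(t)),.222-l*np.sin(t)]
    X=[pt(.182),pt(.1575),pt(.07)]
    print(t,proj(T,X).round(1).tolist(),proj(S,X).round(1).tolist())
```

```text
[[ 39  40  38  43  43  44  45  43  46  43  39  41  52  69  80  72  86 119
  104  94 107 122 222 227 229 228]
 [ 33  35  41  43  43  43  40  45  45  44  41  42  41  44  56  73  84 109
  101  44  14   4 148 210 221 228]
 [153  45  33  40  43  41  43  45  44  44  46  45  42  43  38  52  68  77
   54  28  31  21  42 181 199 213]
 [178 149  80  31  37  41  43  45  43  44  43  44  42  45  45  44  43  53
   33  35  33  32  19 109 161 184]
 [163 172 155 112  33  31  39  43  40  47  43  42  42  45  45  37  30  33
   31  38  37  30  23  43 118 145]
 [160 163 170 163 148  67  31  40  40  44  44  42  45  46  41  33  34  34
   40  38  36  32  25  33  62 108]
 [168 163 159 165 175 153 112  34  35  40  45  45  46  43  33  35  36  38
   36  34  32  31  27  26  38  64]
 [167 166 162 161 164 170 164 146  43  35  40  44  39  37  34  35  37  38
   34  34  34  28  35  41  40  39]
 [165 168 168 163 160 164 169 181 149  53  36  39  29  38  36  39  35  32
   34  30  31  31  42  45  47  44]
 [159 159 161 165 162 162 157 168 179 157  60  30  35  36  34  35  34  32
   30  29  32  43  46  47  44  45]
 [154 156 
[... 1228 characters left out ...]
35 166 157 158 157 159 155 152 154
  155 159 164 161 164 161 157 154]
 [153 151 157 164 160 104  27  48 135 155 153 152 156 156 160 158 158 155
  151 156 158 160 162 164 162 159]
 [147 148 152 160 163 158 140 144 161 151 148 147 150 153 158 159 157 157
  155 154 154 155 161 162 163 160]]
0.45 [[373.8, 320.2], [374.2, 310.2], [375.5, 273.6]] [[281.6, 294.5], [290.9, 285.9], [323.4, 255.8]]
0.5 [[373.5, 318.6], [373.9, 308.9], [375.4, 273.1]] [[283.6, 296.8], [292.5, 288.0], [324.1, 256.8]]
0.524 [[373.3, 317.8], [373.7, 308.2], [375.3, 272.9]] [[284.6, 297.9], [293.4, 288.9], [324.4, 257.3]]
0.55 [[373.1, 316.9], [373.6, 307.4], [375.2, 272.6]] [[285.7, 299.0], [294.3, 289.9], [324.8, 257.7]]
```

Side edges, top view and contact height all give a tilt of about 0.50 with swivel -0.029, and the lens is within 3 mm of the mat centre. It needs about 4 mm more press.

Call:
play_rows --gripper '[1,1,1,1,1,1,1,1,1,1,1,1]' --delta_pos '[[0,6,0],[0,12,0],[0,18,0],[0,24,0],[0,30,0],[0,36,0],[0,42,0],[0,46,0],[0,46,0],[0,46,5],[0,46,10],[0,46,14]]' --turn '[[0,0,0],[0,0,0],[0,0,0],[0,0,0],[0,0,0],[0,0,0],[0,0,0],[0,0,0],[0,0,0],[0,0,0],[0,0,0],[0,0,0]]'

```text
time: 49.68
position: [0.4039, -0.2031, 0.1913]
tool_rot: [1.0, -0.018, -0.0, -0.001]
ft_force: [0.2, -0.3, -0.5]
grip_width: 0.0006
grip_force: 0.0
```

Call:
play_rows --gripper '[1,1,1,1,1,1,1]' --delta_pos '[[0,0,1],[0,0,2],[0,0,2.6],[0,0,3],[0,0,3.3],[0,0,3.4],[0,0,3.4]]' --turn '[[0,0,0],[0,0,0],[0,0,0],[0,0,0],[0,0,0],[0,0,0],[0,0,0]]'

```text
time: 50.55
position: [0.4051, -0.2047, 0.1589]
tool_rot: [1.0, -0.018, 0.0, 0.0]
ft_force: [-0.0, -0.1, 1.7]
grip_width: 0.0006
grip_force: 1.0
```

Call:
play_rows --gripper '[1,1,1,1,1,1,1,1,1,1,1,1]' --delta_pos '[[0,0,-5],[0,0,-11],[0,0,-17],[0,-6,-17],[0,-12,-17],[0,-18,-17],[0,-24,-17],[0,-30,-17],[0,-36,-17],[0,-42,-17],[0,-46,-17],[0,-46,-17]]' --turn '[[0,0,0],[0,0,0],[0,0,0],[0,0,0],[0,0,0],[0,0,0],[0,0,0],[0,0,0],[0,0,0],[0,0,0],[0,0,0],[0,0,0]]'

```text
time: 52.05
position: [0.4206, 0.2574, 0.328]
tool_rot: [1.0, -0.016, -0.001, 0.0]
ft_force: [0.1, 0.1, 0.2]
grip_width: 0.0003
grip_force: 0.0
```

```bash
python3 ms.py|head -4;python3 m9.py|tail -4
python3 - <<'E'
from h import *
S=cam('side');T=cam('top');g=cv2.cvtColor(S['color'],cv2.COLOR_RGB2GRAY);print(g[286:294,280:304]);st();show(T,.036)
save(T,'f.png',(90,180,490,340),2)
M,_=masks(T)
for a,ce,m in sorted(blobs(M['orange'],60),key=lambda b:-b[0])[:3]: print(a,ce,onz(T,[ce],.066))
E
```

```text
handle px 100 [373.74 308.07] [371 299] [377 318]
z 0.142 tilt 0.535 s -0.028 r 0.2059
z 0.142 tilt 0.532 s -0.028 r 0.2059
z 0.142 tilt 0.529 s -0.029 r 0.2060
ring ((324.8670959472656, 257.0152893066406), (48.606929779052734, 63.687591552734375), 56.3199577331543)
handle [ 0.40300084 -0.20232396  0.15094844] 0.002287151753618491 lens [ 0.48092459 -0.20471693  0.18687737] 0.0012887609182399681
tilt 0.4796574761949378 len 0.15396610414634146 s -0.029899410226503234
lens tilt 0.5397169010797963 len 0.06834617256947306 s -0.029414486787676844 lens-handle slope 0.4318489374612706 off mat [-0.00237541  0.00028307]
[[156 155 157 161 163 164 160 160 167 178 175  64  32  38  38  35  34  35
   31  37  27  35  44  49]
 [153 156 155 157 159 163 166 161 165 181 124  45  30  35  37  35  31  32
   32  28  35  46  45  45]
 [155 156 155 154 155 160 163 169 178 118  36  30  34  34  38  32  33  29
   28  37  44  44  43  46]
 [155 154 154 156 157 156 163 176 118  39  26  35  32  36  34  32  29  26
   34  43  46  45  47  44]
 [154 154 156 154 157 165 172 117  40  29  32  37  33  32  30  24  18  35
   33  38  45  45  43  40]
 [152 154 157 154 158 171 116  37  26  34  36  32  33  31  24  13 100 147
  111  40  35  37  41  52]
 [153 151 154 159 166 111  37  30  33  35  35  33  29  22  13  94 161 175
  161 141  77  33  67  78]
 [158 150 157 163 108  40  31  36  34  38  31  30  26  14  90 158 168 167
  167 171 148 136  78  78]]
t 52.3 p [0.4212 0.2541 0.3284] q [ 0.315  0.226  1.612 -0.     1.305  1.924] R [[0.999, -0.038, -0.001], [-0.038, -0.999, -0.001], [-0.001, 0.001, -1.0]] F [ 0.6 -0.2 -0.4] w 0.0004 gf 0.0
385 [167.11168831 220.4987013 ] [[0.64044823 0.30014516 0.066     ]]
319 [468.10971787 236.67084639] [[ 0.58345852 -0.4544661   0.066     ]]
83 [ 26.59036145 407.80722892] [[0.19025518 0.62201402 0.066     ]]
```

View pics/f.png

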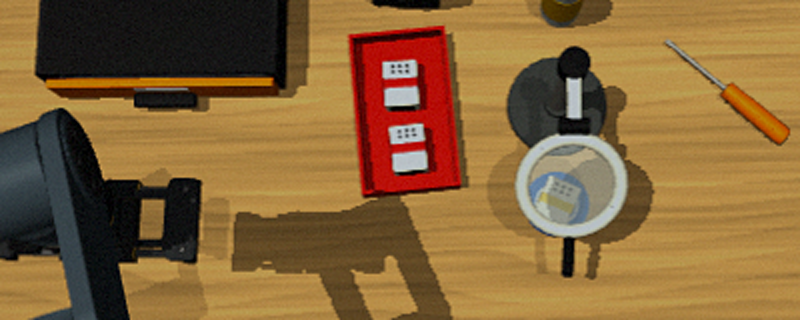

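The final picture shows the drawer shut flush (crop (160,87)), both reds flat in the tray, and the lens over the yellow housing on the mat. The tilt measures about 0.52 and the swivel -0.029. The driver, can and speaker have not moved.

```bash
python3 -c "
from rig import robot
print(robot.hand_in())"
```

```text
the job is handed in; nothing more can be done
None
```

The job is handed in at about 52 s of robot time, with no verdict returned: three greens in the drawer and pushed home, two reds in the tray, yellow on the mat about 5 mm off centre, and the lens within about 3 mm of the mat's centre, tilted about 0.52 rad (30°) handle down.

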